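# Clamp a jar in the jar vice

## Robot

A 6-joint arm with a two-finger parallel gripper is mounted at the origin on a cart in front of the work surface, level with it; the furniture and walls round the work are solid. World frame = base frame: x ahead of the robot, y to its left, z up, the work surface at z = 0. Lengths are in m, angles in rad, forces in N, time in s.
With the tool pointing down it reaches from about 0.275 to 0.825 m from the base axis. Payload 5.2 kg.
Tool frame: the origin (TCP) lies at the very end of the fingers, on their centre line; the grasp point (between the pads) lies 19 mm behind it (pinch_z is the distance from the TCP to the grasp point, in m); y points along the fingers, x is the direction in which the jaws open and shut, and the axes are right-handed (so a half turn about y gives the same grasp; the last joint's range is limited). The gripper opens to 93 mm and grips with 3 to 60 N. Pads are 15 mm wide; open, the fingers measure 128 mm over their backs; the gripper's body (75 mm by 188 mm) begins 65 mm behind the grasp point.
Start: joints at [-1.471, 0.259, 1.535, -0, 1.348, -0.203], TCP at [0.164, -0.525, 0.219] pointing down, gripper open.
Joint ranges: [-3.14, 3.14], [-0.91, 2.08], [0.19, 2.58], [-1.22, 4.36], [0.22, 2.71], [-3.12, 3.12]. Speed limits (rad/s): [2.57, 2.57, 3.14, 3.14, 3.14, 3.14].

## Interface

Orientations are given as a unit quaternion [w, x, y, z].
In Python, from rig import * gives the robot as it stands. The module is installed in compiled form; this text tells all that it offers.
- The arm moves only by the tool send_rows, never from a script. Its argument "moves" is a list of rows, each a list of 3 entries, a list of its own where there are three numbers: the turn, a rotation vector about the tool's x, y, z in degrees, then the shift along the tool's x, y, z in mm, then the finger opening in mm, from 0 to 93. In form: [[[wx, wy, wz], [x, y, z], grip], ...]. A call has 1 to 10 rows; each row is the pose to reach, as a shift and turn from the pose commanded when the call began, along the tool's axes at that moment; what a row does not reach only later rows make up. A row lasts 1/10 s, in which the tool goes at most 50 mm and 8.59 degrees, less where a joint would pass 70% of its speed; a pose out of reach is approached as far as the arm can. A call with a gripper value outside its range is refused whole. The fingers move at their own pace and stop on an object; "force" is the grip in N (left out, the last holds). Time passes only in rows, so rows that repeat a pose let the fingers close. It gives the time, the measured TCP pose, the force and the opening at its end, in the units of the state.
- observe(): the state, without advancing time (a new reading comes with each control period).
- capture(name): name is "scene" or "top" or "wrist"; returns a dict with "frame" (420x560x3 uint8, red, green, blue), "fx", "fy", "cx", "cy" (pixels), "distortion" ([k1, k2, p1, p2, k3] as OpenCV has them; the pictures are not rectified), "R" (3x3) and "t" (3): a world point X has camera coordinates R X + t. Camera axes: x right, y down, z forward; pixel columns grow to the right and rows downward; lengths in m; the calibration is good to about 2 mm. A picture is of the moment at which its call begins. There is no depth.
- hand_in(): hands the job in, once; it reports no verdict.
Trained networks look in a picture, given as the dict that the camera call returned (one of the last four; its "shot" number tells which), for a name from the list of things; names that differ only in an ending like _2 or _b are one class to them, and where a whole thing is asked for, a point or a joint stands for the part that bears it (a point fixed in the world has none). Each returns a list of dicts, best first, with "confidence" (0 to 1); they miss things now and then, are a little off and sometimes report something else, mostly with a low value. They report only what shows in the picture. A call takes as long as a camera call. They do not tell look-alikes from the thing itself.
- search_frame(picture, target): "xyz" ([x, y, z] in m, in the coordinates of the camera as it stood for that picture, good to about 4 mm: the middle of the surface that is visible of it).
- trace(picture, target): "mask" (420x560 bool, what is visible of it).
The state is a dict: "time_s": time; "joint_positions": joint angles; "dq": joint speeds; "joint_torque": joint torques, N m; "ee_pos": TCP position; "eef_rot": TCP orientation; "contact_force": force on the tool from outside, world axes, zero at the start; "wrist_torque": the same for the moment, N m; "grip_width": finger opening in m.
Only numpy, scipy, OpenCV 4.12 (cv2) and the standard library are available. Lean on these libraries where they do the work, as an engineer would, in place of code of your own. Each camera call takes 0.05 s, during which the arm holds its last target.

## Task

Push the squat black-lidded mustard jar along the worktop, without lifting or tipping it, into the open front of the wooden jar vice until it is fully home against the back stop. Then push the vice's lever over towards the jar, past its middle, so that it snaps into its other position and the pad clamps the jar. Leave the tin, the salt shaker and the onion where they are.

Things in the scene. Friction and masses are not known exactly. Their poses are not given: they have to be found in the camera images.
- mustard_jar: glass mustard jar with a black lid, upright and loose in front of the vice, 63 to 65 mm in diameter, 94 mm high, 0.23 to 0.47 kg; origin at the centre of its underside, z up
- jar_vice: jar vice of pale wood, fixed to the worktop, about 120 mm along its x, 215 mm along its y, walls 56 mm high. Origin on the worktop at the centre of the jar's place when home and clamped. +x points from the open front to the back stop (rubber face at x = +31 mm); z up. The left jaw has its rubber face at y = +31 mm, the toggle clamp stands on the right (-y)
- mouth (a point): middle of the vice's open mouth, on the worktop, at (-60, -8, 0) mm of the vice. From here the jar slides along the vice's +x on the bare worktop. The channel between the jaws runs from y = -47 to +31 mm of the vice, so the jar has about 15 mm to spare; the jaws begin at x = -34 mm and are flared outwards in front of that
- lever_pivot (a point): pivot of the lever, at (0, -120, 52) mm of the vice; the lever turns about the vice's x axis through it, in the vice's y-z plane
- lever (a joint): angle of the toggle lever in rad: 0 = open, leaning 0.5 rad from upright away from the jar (to the vice's -y); 0.5 = upright; 1.0 = closed, leaning 0.5 rad towards the jar (+y). An over-centre spring drives it to the nearer end: it takes 5 to 10 N at the tip until upright; beyond it snaps on by itself (a heavy jar that the pad must still shift may take some 0.25 rad more of pushing)
- lever_tip (a point): free end of the lever, on its axis, 88 mm from the pivot; the lever is a round steel bar 10 mm thick whose outer 56 mm are a black grip 18 to 20 mm thick. At 0 the tip is at (0, -162, 129) mm of the vice, upright at (0, -120, 140) mm, at 1.0 at (0, -78, 129) mm
- pad: rubber pressure pad of the clamp, 32 mm wide, 34 mm high, centred 31 mm above the worktop, on a spring; its face is at y = -47 mm of the vice when open; the lever moves it 21 mm towards the jar, shifts the jar against the left jaw and presses it there (its origin is the vice's origin, moved with the pad)
- tin: small food tin, 58 mm in diameter, 72 mm high, loose, to the right of the jar; origin at the centre of its underside
- salt: salt shaker, 44 mm in diameter, 90 mm high, loose, to the left of the jar; origin at the centre of its underside
- brown_onion: brown onion, 70 mm across, 93 mm high, loose, to the left of the vice; origin at its underside
Things that resemble listed ones, but are neither listed nor needed, are in the scene too. What is shaped like the mustard_jar but red is not meant.

How it is judged:
By the outcome, as a careful person would: the job done as asked, in the order asked, and still so for the second after the job is handed in, with the robot touching nothing.
It also fails if it takes over 51 s, if anything falls off the work surface, if the arm or the gripper's body presses on something with over 40 N, if the wrist force passes 120 N, or if a joint passes its speed limit or range.

## Working session

There is one attempt and no reset: what is moved stays moved. The work goes in short steps, Python scripts to look and compute and a tool call to move; the robot and the scene stay as the last step left them, time stands still between calls to the robot, and variables do not carry over. Pictures are saved under pics/ and viewed, and the job is handed in when it is done.

Besides the shell and the picture viewer there is one more tool, called as name(argument=value, ...) on one line, values as JSON. send_rows: Moves the arm, as the interface text tells. Its arguments: {"type":"object","properties":{"moves":{"type":"array","items":{"type":"array"}},"force":{"type":"number"}},"required":["moves"]}

```bash
mkdir -p pics
cat > h.py <<'E'
from rig import *
import numpy as np, cv2
def save(p,n): cv2.imwrite('pics/'+n+'.png',cv2.cvtColor(p['frame'],cv2.COLOR_RGB2BGR))
def w(p,x): return np.array(p['R']).T@(np.array(x)-np.array(p['t']))
def proj(p,X):
    X=np.atleast_2d(np.array(X,float)); R=np.array(p['R']);rv,_=cv2.Rodrigues(R)
    K=np.array([[p['fx'],0,p['cx']],[0,p['fy'],p['cy']],[0,0,1.]])
    return cv2.projectPoints(X,rv,np.array(p['t'],float),K,np.array(p['distortion'],float))[0][:,0]
def ray(p,uv,z):
    K=np.array([[p['fx'],0,p['cx']],[0,p['fy'],p['cy']],[0,0,1.]])
    n=cv2.undistortPoints(np.array(uv,float).reshape(-1,1,2),K,np.array(p['distortion'],float))[:,0]
    R=np.array(p['R']);t=np.array(p['t']);c=-R.T@t
    d=np.c_[n,np.ones(len(n))]@R
    return c+d*((z-c[2])/d[:,2])[:,None]
E
python3 - <<'E'
from h import *
o=observe();print({k:np.round(v,4).tolist() for k,v in o.items()})
for c in ("scene","top"):
    p=capture(c);save(p,c+'0')
    print(c,np.round(-np.array(p['R']).T@np.array(p['t']),3))
    for n in ["mustard_jar","jar_vice","lever","pad","tin","salt","brown_onion","lever_tip"]:
        try:
            for r in search_frame(p,n)[:3]: print(n,round(r['confidence'],2),np.round(w(p,r['xyz']),4),np.round(proj(p,w(p,r['xyz']))[0]))
        except Exception as e: print(n,e)
E
```

```text
{'time_s': 0.0, 'joint_positions': [-1.4708, 0.2594, 1.5361, -0.0, 1.348, -0.2028], 'dq': [0.0007, -0.0008, -0.0015, -0.0029, 0.0026, -0.0006], 'joint_torque': [0.0006, -43.7304, -28.4001, 0.0718, 0.0414, -0.0001], 'ee_pos': [0.164, -0.5244, 0.2178], 'eef_rot': [0.5702, -0.5692, 0.4193, -0.4184], 'contact_force': [-0.6163, -0.8262, -0.6135], 'wrist_torque': [-0.0191, 0.0113, 0.001], 'grip_width': 0.0927}
scene [-0.023  0.553  0.63 ]
mustard_jar 0.82 [0.3523 0.103  0.072 ] [354. 257.]
mustard_jar 0.77 [ 0.4329 -0.0079  0.073 ] [363. 213.]
mustard_jar 0.71 [0.4185 0.2054 0.0755] [290. 261.]
jar_vice 0.56 [0.6254 0.0329 0.0452] [291. 191.]
lever 0.57 [ 0.6037 -0.0654  0.0978] [328. 162.]
pad 0.65 [0.48   0.0981 0.0747] [311. 222.]
pad 0.43 [0.6541 0.2166 0.0495] [219. 214.]
tin 0.63 [ 0.5163 -0.0984  0.0729] [364. 181.]
salt 0.91 [0.5656 0.2298 0.051 ] [236. 236.]
brown_onion 0.91 [0.6533 0.2132 0.0513] [221. 213.]
lever_tip 0.62 [ 0.6038 -0.0646  0.1003] [328. 161.]
top [0.38  0.148 0.932]
mustard_jar 0.88 [0.4322 0.1972 0.0957] [249. 258.]
mustard_jar 0.78 [0.5005 0.0855 0.0934] [307. 223.]
mustard_jar 0.76 [0.369  0.0863 0.0918] [307. 292.]
jar_vice 0.75 [0.6175 0.0168 0.051 ] [338. 171.]
lever 0.85 [ 0.607  -0.0629  0.1034] [383. 169.]
lever 0.16 [0.6191 0.0171 0.0503] [338. 170.]
tin 0.73 [0.5655 0.2246 0.0797] [237. 191.]
tin 0.28 [0.6173 0.0192 0.0532] [337. 170.]
salt 0.94 [0.5641 0.2236 0.0802] [237. 192.]
brown_onion 0.72 [0.6674 0.197  0.0568] [252. 146.]
lever_tip 0.7 [ 0.6082 -0.0634  0.1021] [383. 169.]
```

View pics/scene0.png

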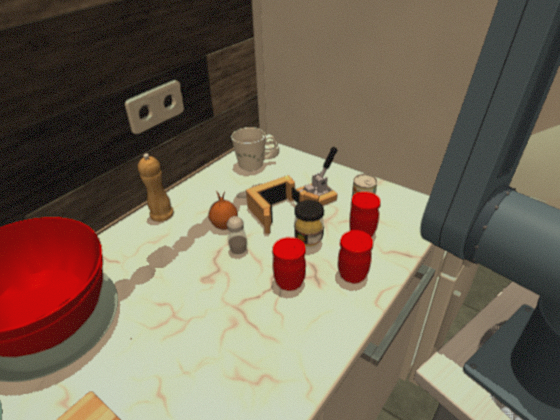

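View pics/top0.png

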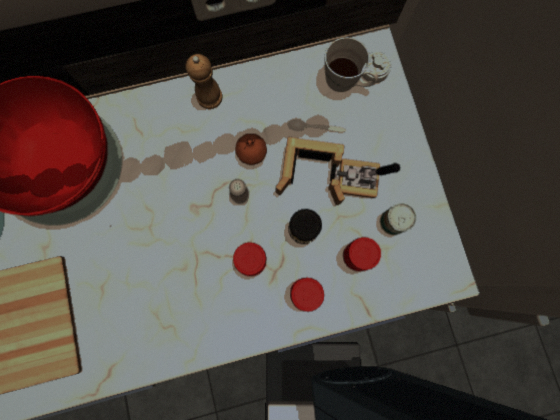

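Run:
```python
from h import *
p=capture("top");save(p,'top1')
print(p['fx'])
f=cv2.cvtColor(p['frame'],cv2.COLOR_RGB2BGR)
c=f[125:265,250:430];cv2.imwrite('pics/topcrop.png',cv2.resize(c,None,fx=4.4,fy=4.2,interpolation=cv2.INTER_CUBIC))
for r in trace(p,"mustard_jar")[:4]:
    m=r['mask'].astype(np.uint8);ys,xs=np.nonzero(m);print('jar',r['confidence'],xs.mean(),ys.mean(),m.sum(),ray(p,[xs.mean(),ys.mean()],0.094))
for n in ["tin","jar_vice","lever"]:
  for r in trace(p,n)[:2]:
    m=r['mask'].astype(np.uint8);ys,xs=np.nonzero(m);print(n,r['confidence'],xs.mean(),ys.mean(),m.sum())
# dark blob lid
g=p['frame'].max(2);m=((g<45)).astype(np.uint8);n,l,s,ce=cv2.connectedComponentsWithStats(m[205:245,285:325])
k=1+s[1:,4].argmax();print(s[k],ce[k]+[285,205],ray(p,ce[k]+[285,205],0.094))
q=capture("scene");f=cv2.cvtColor(q['frame'],cv2.COLOR_RGB2BGR)
cv2.imwrite('pics/scenecrop.png',cv2.resize(f[140:260,230:400],None,fx=4.6,fy=4.6,interpolation=cv2.INTER_CUBIC))
```

```text
436.6220634104454
jar 0.92 361.4512195121951 254.20934959349594 984 [[ 0.4411565 -0.0176336  0.094    ]]
jar 0.75 249.19398340248964 258.9782157676349 964 [[0.43068306 0.19663482 0.094     ]]
jar 0.68 306.64522821576764 294.3651452282158 964 [[0.36539394 0.08760621 0.094     ]]
jar 0.64 304.26774193548385 226.39032258064515 930 [[0.49394068 0.09132431 0.094     ]]
tin 0.73 397.4052213393871 219.46083995459705 881
jar_vice 0.98 334.5288602402578 168.37122765895106 3413
lever 0.75 381.79804560260584 169.814332247557 307
[  4   4  33  35 828] [304.78743961 225.2826087 ] [[0.49610708 0.09030666 0.094     ]]
```

View pics/topcrop.png

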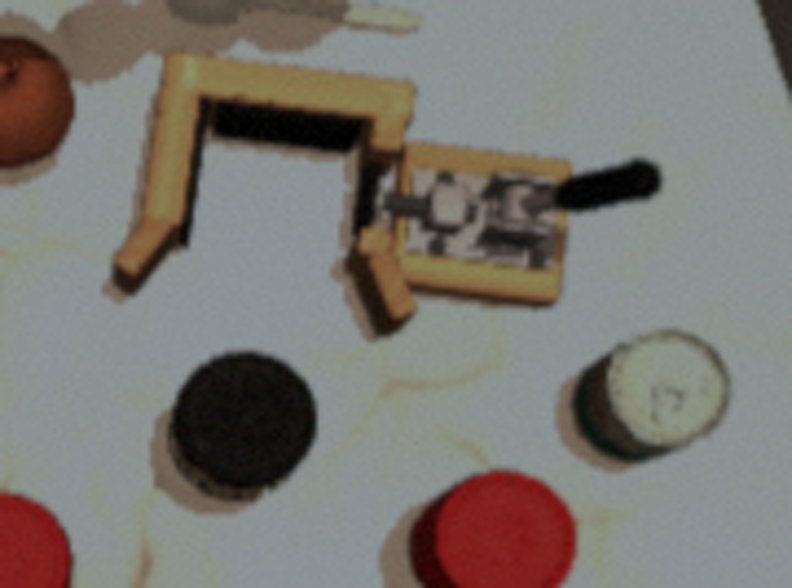

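View pics/scenecrop.png

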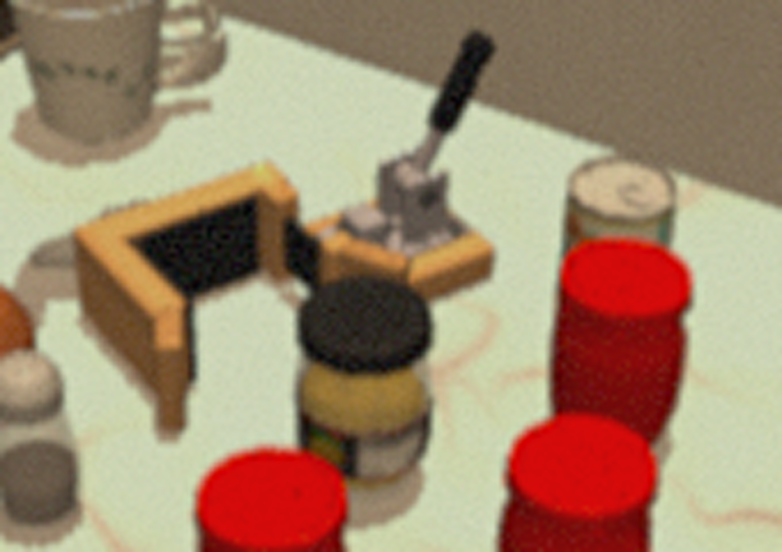

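Run:
```python
from h import *
p=capture("top")
def c(pts,z): return ray(p,np.array(pts,float)/[4.4,4.2]+[250,125],z)
print('back outer',c([(172,56),(412,86)],.056))
print('back inner top',c([(205,97),(375,122)],.056))
print('left inner top',c([(203,100),(181,222)],.056))
print('left outer top',c([(167,60),(147,215)],.056))
print('flares',c([(115,262),(135,280),(410,315),(385,325)],.056))
print('base corners R',c([(570,160),(560,303)],.03))
print('tip',c([(645,180)],.129), 'rod base',c([(560,195)],.08))
b=c([(172,56),(412,86)],.056);d=b[0]-b[1];print('yaw from back',np.degrees(np.arctan2(-d[0],d[1])))
b=c([(205,97),(375,122)],.056);d=b[0]-b[1];print('yaw',np.degrees(np.arctan2(-d[0],d[1])))
b=c([(203,100),(181,222)],.056);d=b[0]-b[1];print('yaw',np.degrees(np.arctan2(d[1],d[0])))
b=c([(167,60),(147,215)],.056);d=b[0]-b[1];print('yaw',np.degrees(np.arctan2(d[1],d[0])))
b=c([(570,160),(560,303)],.03);d=b[0]-b[1];print('yaw',np.degrees(np.arctan2(d[1],d[0])))
```

```text
back outer [[0.68515321 0.11963923 0.056     ]
 [0.67037267 0.00544854 0.056     ]]
back inner top [[0.66393509 0.10393554 0.056     ]
 [0.65160364 0.02337917 0.056     ]]
left inner top [[0.6623729  0.10488851 0.056     ]
 [0.59985143 0.11532116 0.056     ]]
left outer top [[0.68304453 0.12202102 0.056     ]
 [0.60327327 0.13128127 0.056     ]]
flares [[0.5794846  0.14614575 0.056     ]
 [0.57054517 0.13676399 0.056     ]
 [0.55403539 0.0088837  0.056     ]
 [0.54899498 0.02059768 0.056     ]]
base corners R [[ 0.64019788 -0.07470893  0.03      ]
 [ 0.565841   -0.06720245  0.03      ]]
tip [[ 0.60250866 -0.08226523  0.129     ]] rod base [[ 0.60838526 -0.05716608  0.08      ]]
yaw from back -7.375205211640707
yaw -8.703192930082121
yaw -9.473385490485509
yaw -6.621547457112942
yaw -5.764592757991256
```

```bash
cat >> h.py <<'E'
import json
V0=(0.6245,0.0765,-7.5)
def V(pt,v=V0):
    a=np.radians(v[2]);pt=np.atleast_2d(np.array(pt,float))/1000
    return np.c_[v[0]+pt[:,0]*np.cos(a)-pt[:,1]*np.sin(a),v[1]+pt[:,0]*np.sin(a)+pt[:,1]*np.cos(a),pt[:,2]]
def overlay(p,n,box,s,v=V0,jar=None):
    f=cv2.cvtColor(p['frame'],cv2.COLOR_RGB2BGR);x0,y0,x1,y1=box
    f=cv2.resize(f[y0:y1,x0:x1],None,fx=s,fy=s,interpolation=cv2.INTER_CUBIC)
    def L(pts,col):
        u=((proj(p,pts)+.5-[x0,y0])*s).astype(int);cv2.polylines(f,[u.reshape(-1,1,2)],False,col,1)
    for z in (0,56): L(V([(-34,31,z),(31,31,z),(31,-47,z),(-34,-47,z)],v),(255,0,255) if z else (0,255,0))
    L(V([(0,-120,52),(0,-162,129)],v),(255,255,0))
    L(V([(0,-120,52),(0,-78,129)],v),(0,165,255))
    L(V([(-60,-8,0),(31,-8,0)],v),(0,255,255))
    if jar is not None:
        t=np.linspace(0,2*np.pi,40)
        for z in (0,.094): L(np.c_[jar[0]+.032*np.cos(t),jar[1]+.032*np.sin(t),t*0+z],(0,255,0))
    cv2.imwrite('pics/'+n+'.png',f)
E
python3 - <<'E'
from h import *
p=capture("top");overlay(p,'ov1',(250,125,430,265),4.2,jar=(0.4965,0.0895))
p=capture("scene");overlay(p,'ov2',(230,140,400,260),4.6,jar=(0.4965,0.0895))
E
```

```text
(no output)
```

View pics/ov1.png

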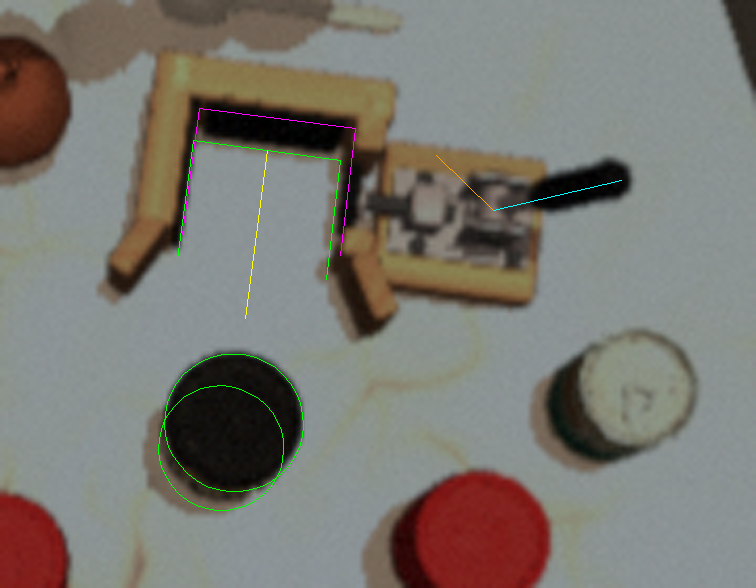

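View pics/ov2.png

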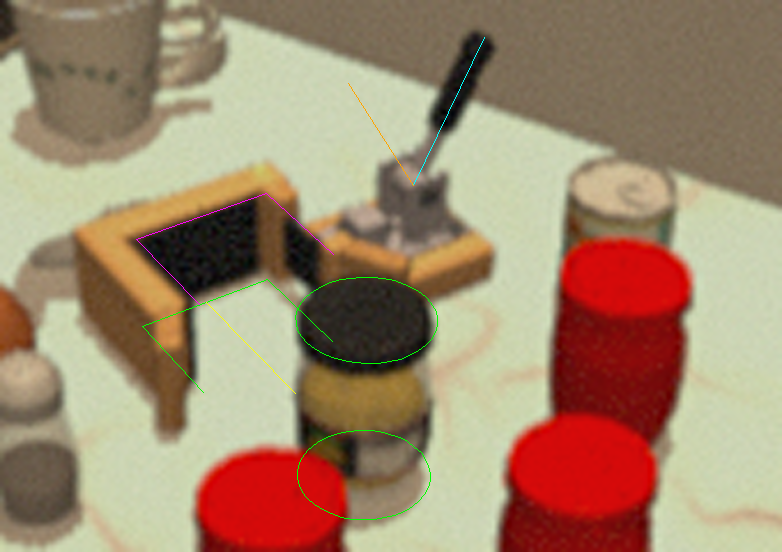

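```bash
cat >> h.py <<'E'
from scipy.spatial.transform import Rotation as Ro
def cur():
    o=observe();q=o['eef_rot'];return np.array(o['ee_pos']),Ro.from_quat([q[1],q[2],q[3],q[0]]),o
def tgtR(tilt,sgn,v=V0,tiltdir=(1,0)):
    a=np.radians(v[2]);vx=np.array([np.cos(a),np.sin(a),0]);vy=np.array([-np.sin(a),np.cos(a),0])
    d=vx*tiltdir[0]+vy*tiltdir[1];t=np.radians(tilt)
    z=-np.array([0,0,1])*np.cos(t)+d*np.sin(t)
    x=sgn*vy; x=x-z*(x@z);x/=np.linalg.norm(x)
    return Ro.from_matrix(np.c_[x,np.cross(z,x),z])
def rel(P,R):
    p,r,o=cur();return np.round((r.inv()*R).as_rotvec(degrees=True),1),np.round(1000*r.inv().apply(np.array(P)-p),1)
def vp(pos,v=V0):
    a=np.radians(v[2]);d=np.array(pos)-[v[0],v[1],0];c,s=np.cos(a),np.sin(a)
    return np.round(1000*np.array([c*d[0]+s*d[1],-s*d[0]+c*d[1],d[2]]),1)
E
python3 - <<'E'
from h import *
p,r,o=cur();print(r.as_matrix().round(3))
for s in (1,-1):
    print(s,[rel(V((-193,-4,z))[0],tgtR(8,s)) for z in (220,)])
print(V((-193,-4,220)))
E
```

```text
[[ 0.298 -0.     0.955]
 [-0.955  0.     0.298]
 [-0.    -1.    -0.   ]]
1 [(array([ -26.9, -106. , -121.9]), array([-514.3,   -1.3,  442.1]))]
-1 [(array([-80.6,  20.4,  17.8]), array([-514.3,   -1.3,  442.1]))]
[[0.43262904 0.09772578 0.22      ]]
```

```bash
sed -i 's/return Ro.from_matrix(np.c_\[x,np.cross(z,x),z\])/return Ro.from_matrix(np.c_[x,z,np.cross(x,z)])/' h.py
python3 - <<'E'
from h import *
p,r,o=cur()
for s in (1,-1):
    print(s,[rel(V((-193,-4,z))[0],tgtR(8,s)) for z in (220,)])
E
```

```text
1 [(array([  -2.4, -154.8,  -10.8]), array([-514.3,   -1.3,  442.1]))]
-1 [(array([ 7.9, 24.8, -1.7]), array([-514.3,   -1.3,  442.1]))]
```

send_rows(moves=[[[4,12,-1],[-250,-10,220],20],[[4,12,-1],[-250,-10,220],20],[[4,12,-1],[-250,-10,220],20],[[4,12,-1],[-250,-10,220],20],[[4,12,-1],[-250,-10,220],20],[[4,12,-1],[-250,-10,220],20],[[8,25,-2],[-514,-10,442],20],[[8,25,-2],[-514,-10,442],20],[[8,25,-2],[-514,-10,442],20],[[8,25,-2],[-514,-10,442],20]], force=20)

```text
time_s: 2.35
ee_pos: [0.3636, -0.0653, 0.2288]
eef_rot: [-0.496, 0.431, -0.492, 0.571]
contact_force: [1.5, -0.8, 0.4]
grip_width: 0.0209
```

Run:
```python
from h import *
p,r,o=cur();print(o['time_s'],p,vp(p),o['grip_width'],o['joint_positions'],o['contact_force'])
print(rel(V((-193,-4,220))[0],tgtR(8,-1)))
```

```text
2.35 [ 0.36364688 -0.06527078  0.2288191 ] [-240.1 -174.6  228.8] 0.020865696658964344 [-0.5370944  -0.19835558  1.99439102  0.05588373  1.21067932  1.15325987] [ 1.48881948 -0.80001469  0.43631301]
(array([-0.3, -0.3,  0.3]), array([-170.9,   14.6,   44.6]))
```

send_rows(moves=[[[0,0,0],[-171,10,45],20],[[0,0,0],[-171,10,45],20],[[0,0,0],[-171,10,45],20],[[0,0,0],[-171,10,45],20],[[0,0,0],[-171,10,45],20],[[0,0,0],[-171,10,45],20],[[0,0,0],[-171,10,45],20]])

```text
time_s: 3.05
ee_pos: [0.4316, 0.0955, 0.224]
eef_rot: [-0.496, 0.432, -0.492, 0.57]
contact_force: [0.9, -0.0, 0.3]
grip_width: 0.0199
```

Run:
```python
from h import *
p,r,o=cur();print(o['time_s'],p,vp(p),o['grip_width'],o['joint_positions'],o['contact_force'])
for z in (110,30): print(rel(V((-193,-5,z))[0],tgtR(8,-1)))
p=capture("wrist");save(p,'w1');p=capture("scene");save(p,'s1')
```

```text
3.05 [0.43155962 0.09545761 0.22396888] [-193.8   -6.4  224. ] 0.019908303249822523 [-0.01795847 -0.03259478  1.86601512 -0.02255101  1.16732202  1.69526261] [ 0.89284009 -0.01963827  0.3440138 ]
(array([-0.2, -0.2,  0.3]), array([ -1.9, 112.9, -15.4]))
(array([-0.2, -0.2,  0.3]), array([ -2.2, 192.1, -26.8]))
```

View pics/w1.png

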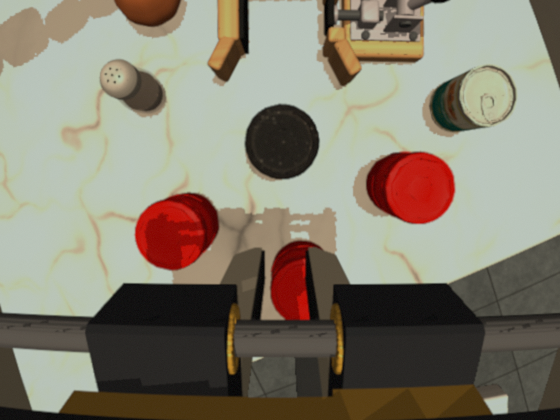

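View pics/s1.png

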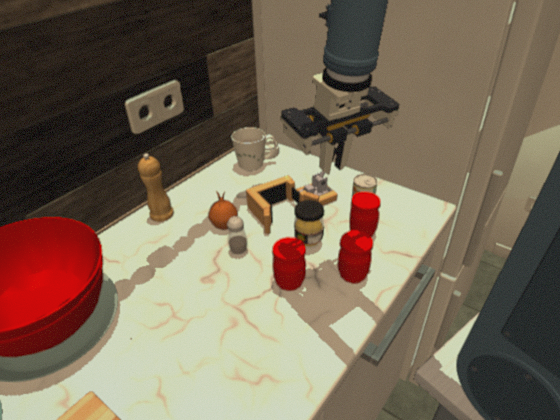

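Run:
```python
from h import *
p=capture("wrist")
g=p['frame'].max(2);m=(g<75).astype(np.uint8)
n,l,s,ce=cv2.connectedComponentsWithStats(m[95:190,235:330]);k=1+s[1:,4].argmax();print(s[k],ce[k],ray(p,ce[k]+[235,95],.094))
overlay(p,'ow',(180,0,460,200),2.8,jar=(0.4965,0.0895))
for r in trace(p,"mustard_jar")[:5]:
    ys,xs=np.nonzero(r['mask']);print(r['confidence'],xs.mean(),ys.mean(),ray(p,[xs.mean(),ys.mean()],.094))
for q in search_frame(p,"mustard_jar"): print(q['confidence'],w(p,q['xyz']))
```

```text
[  10   10   73   74 4254] [46.03925717 46.68218148] [[0.49863085 0.08899607 0.094     ]]
0.83 411.1098484848485 186.0053827751196 [[ 0.44711092 -0.01597951  0.094     ]]
0.77 280.9871122761031 141.6251638269987 [[0.4986833  0.08903259 0.094     ]]
0.7 289.9235248447205 280.5527950310559 [[0.37897483 0.09774773 0.094     ]]
0.62 175.9991864958308 230.9070571486679 [[0.43618907 0.18919608 0.094     ]]
0.96 [0.43089346 0.1908232  0.09454205]
0.95 [0.50152673 0.09148127 0.09474817]
0.86 [ 0.44871893 -0.01543896  0.09205565]
0.57 [0.37731949 0.09512393 0.09431994]
```

View pics/ow.png

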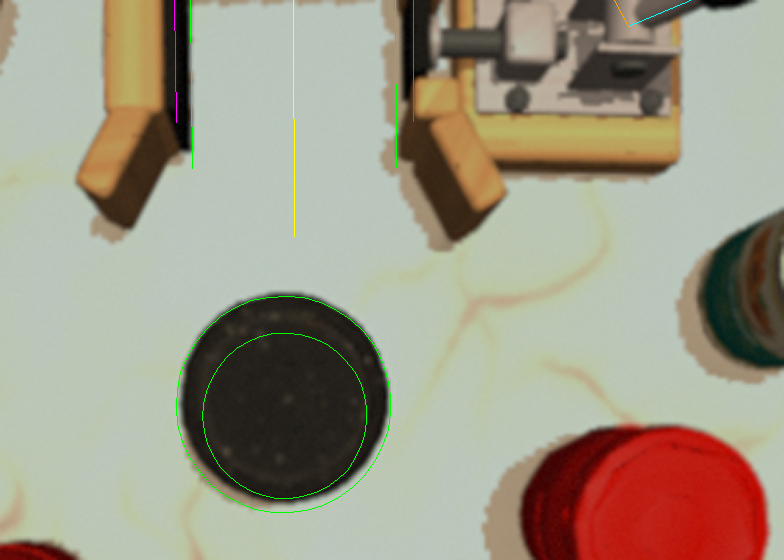

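send_rows(moves=[[[0,0,0],[-2,50,-6],20],[[0,0,0],[-2,100,-12],20],[[0,0,0],[-2,150,-18],20],[[0,0,0],[-2,180,-22],20],[[0,0,0],[-2,191,-24],20],[[0,0,0],[-2,191,-24],20],[[0,0,0],[-2,191,-24],20]])

```text
time_s: 4.0
ee_pos: [0.436, 0.0967, 0.032]
eef_rot: [-0.496, 0.432, -0.492, 0.57]
contact_force: [0.6, 0.6, 0.2]
grip_width: 0.0204
```

Run:
```python
from h import *
p,r,o=cur();print(o['time_s'],p,vp(p),o['grip_width'],o['contact_force'])
for x in (-160,-45,-40): print(x,rel(V((x,-6,30))[0],tgtR(8,-1)))
p=capture("wrist");save(p,'w2');p=capture("scene");save(p,'s2')
```

```text
4.0 [0.43597428 0.09672497 0.03196967] [-189.6   -4.6   32. ] 0.020426086262690473 [0.58566966 0.57754463 0.1776184 ]
-160 (array([-0.2, -0.2,  0.2]), array([ 1.3,  6.2, 29. ]))
-45 (array([-0.2, -0.2,  0.2]), array([  0.8,  22.6, 142.8]))
-40 (array([-0.2, -0.2,  0.2]), array([  0.8,  23.3, 147.7]))
```

View pics/w2.png

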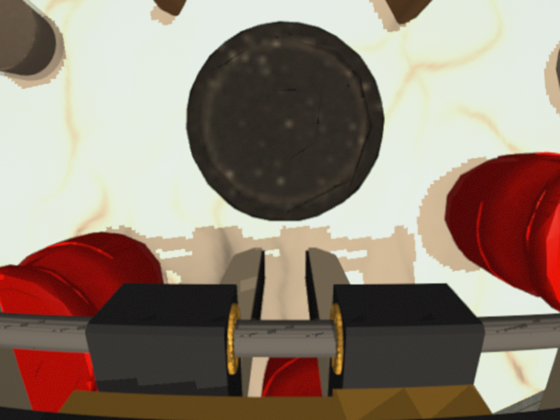

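View pics/s2.png

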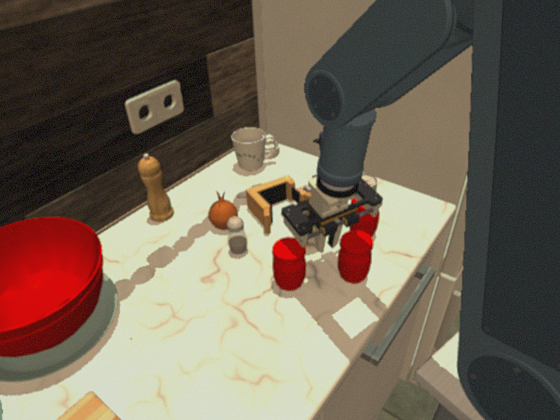

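send_rows(moves=[[[0,0,0],[1,3,10],20],[[0,0,0],[1,5,18],20],[[0,0,0],[1,6,24],20],[[0,0,0],[1,7,30],20],[[0,0,0],[1,7,36],20],[[0,0,0],[1,8,42],20],[[0,0,0],[1,9,48],20],[[0,0,0],[1,10,54],20],[[0,0,0],[1,11,60],20]])

```text
time_s: 5.0
ee_pos: [0.4961, 0.0879, 0.0291]
eef_rot: [-0.496, 0.432, -0.492, 0.57]
contact_force: [-3.3, 0.4, 0.4]
grip_width: 0.0198
```

Run:
```python
from h import *
p,r,o=cur();print(o['time_s'],p,vp(p),o['grip_width'],o['contact_force'],r.as_matrix()[:,1])
for x in (-45,-40): print(x,rel(V((x,-6,30))[0],tgtR(8,-1)))
p=capture("wrist");save(p,'w3')
g=p['frame'].max(2);m=(g<75).astype(np.uint8)
n,l,s,ce=cv2.connectedComponentsWithStats(m[0:225,180:400]);k=1+s[1:,4].argmax();print(s[k],ce[k],vp(ray(p,ce[k]+[180,0],.094)[0]))
p=capture("scene");save(p,'s3')
```

```text
5.0 [0.49609682 0.0878774  0.02905954] [-128.8   -5.5   29.1] 0.019834931416834598 [-3.29167639  0.410285    0.38486587] [ 0.14004207 -0.02276491 -0.98988382]
-45 (array([-0.2, -0.2,  0.2]), array([ 0.2, 11. , 83.1]))
-40 (array([-0.2, -0.2,  0.2]), array([ 0.2, 11.7, 88. ]))
[    8   111   196   114 17896] [105.38338176 175.85644837] [-82.   -4.9  94. ]
```

View pics/w3.png

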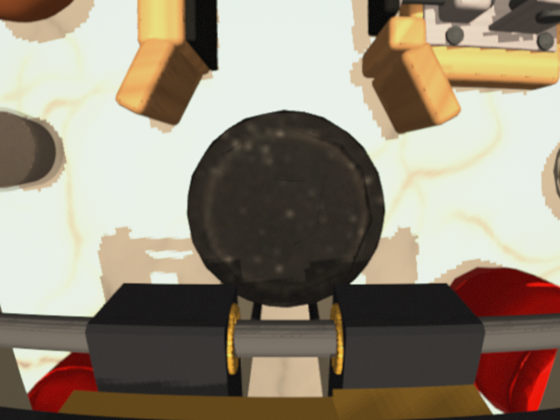

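send_rows(moves=[[[0,0,0],[1,1,7],20],[[0,0,0],[1,2,15],20],[[0,0,0],[1,3,23],20],[[0,0,0],[1,4,31],20],[[0,0,0],[1,5,39],20],[[0,0,0],[1,6,47],20],[[0,0,0],[1,7,55],20],[[0,0,0],[1,8,62],20],[[0,0,0],[1,9,68],20],[[0,0,0],[1,10,73],20]])

```text
time_s: 6.1
ee_pos: [0.5692, 0.077, 0.0297]
eef_rot: [-0.496, 0.432, -0.492, 0.57]
contact_force: [-3.5, 0.5, -0.8]
grip_width: 0.0201
```

Run:
```python
from h import *
p,r,o=cur();print(o['time_s'],p,vp(p),o['grip_width'],o['contact_force'],r.as_matrix()[:,1])
for x in (-45,-40): print(x,rel(V((x,-6,30))[0],tgtR(8,-1)))
p=capture("wrist");save(p,'w4')
p=capture("scene");overlay(p,'s4',(230,120,400,260),4.2,jar=V((0,-6,0))[0])
```

```text
6.1 [0.56920193 0.07698572 0.02967401] [-54.9  -6.7  29.7] 0.020086229698318026 [-3.54001854  0.47853128 -0.79097585] [ 0.14050588 -0.02275188 -0.98981839]
-45 (array([-0.2, -0.2,  0.2]), array([-0.8,  1.1,  9.8]))
-40 (array([-0.2, -0.2,  0.2]), array([-0.8,  1.8, 14.8]))
```

View pics/w4.png

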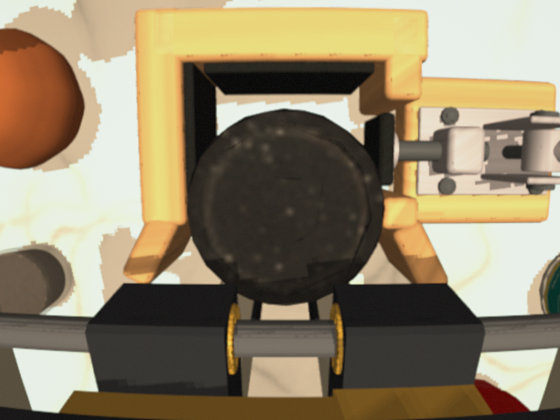

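View pics/s4.png

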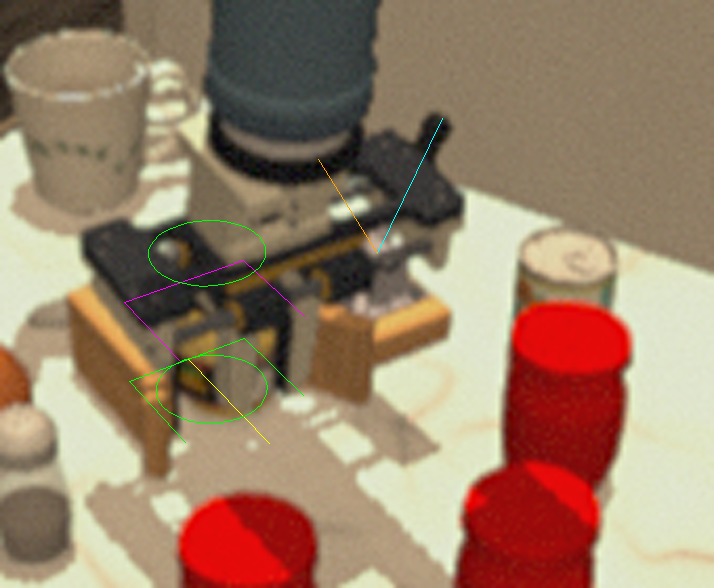

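send_rows(moves=[[[0,0,0],[0,0,4],20],[[0,0,0],[0,1,8],20],[[0,0,0],[0,1,11],20],[[0,0,0],[0,1,13],20],[[0,0,0],[0,1,14],20]])

```text
time_s: 6.7
ee_pos: [0.5828, 0.0752, 0.0308]
eef_rot: [-0.496, 0.432, -0.492, 0.57]
contact_force: [-3.0, 0.7, -0.4]
grip_width: 0.0201
```

Run:
```python
from h import *
p,r,o=cur();print(o['time_s'],p,vp(p),o['grip_width'],o['contact_force'])
p=capture("wrist");save(p,'w5')
```

```text
6.7 [0.58275739 0.07515681 0.03079465] [-41.2  -6.8  30.8] 0.020113415613966287 [-2.97941034  0.72152185 -0.41343327]
```

View pics/w5.png

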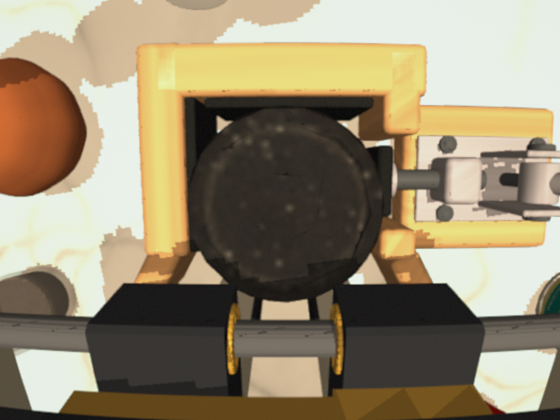

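send_rows(moves=[[[0,0,0],[0,0,2],20],[[0,0,0],[0,0,3],20],[[0,0,0],[0,0,4],20]])

```text
time_s: 7.05
ee_pos: [0.5865, 0.0747, 0.0313]
eef_rot: [-0.496, 0.432, -0.492, 0.57]
contact_force: [-3.7, 0.1, 1.2]
grip_width: 0.02
```

send_rows(moves=[[[0,0,0],[0,0,1],20],[[0,0,0],[0,0,2],20]])

```text
time_s: 7.25
ee_pos: [0.5884, 0.0744, 0.0316]
eef_rot: [-0.496, 0.432, -0.492, 0.57]
contact_force: [-3.2, 1.4, -0.0]
grip_width: 0.0202
```

send_rows(moves=[[[0,0,0],[0,0,1],20],[[0,0,0],[0,0,1],20]])

```text
time_s: 7.45
ee_pos: [0.5886, 0.0744, 0.0313]
eef_rot: [-0.496, 0.432, -0.493, 0.569]
contact_force: [-5.0, -0.2, 0.1]
grip_width: 0.0201
```

send_rows(moves=[[[0,0,0],[0,0,1],20],[[0,0,0],[0,0,2],20],[[0,0,0],[0,0,2],20]])

```text
time_s: 7.75
ee_pos: [0.589, 0.0743, 0.0309]
eef_rot: [-0.495, 0.433, -0.494, 0.569]
contact_force: [-7.9, 1.1, -0.4]
grip_width: 0.0202
```

Run:
```python
from h import *
p,r,o=cur();print(o['time_s'],p,vp(p),o['grip_width'],o['contact_force'])
p=capture("wrist");save(p,'w6')
```

```text
7.75 [0.58898713 0.07429942 0.03089518] [-34.9  -6.8  30.9] 0.020236599675029627 [-7.87132558  1.09840324 -0.35741711]
```

View pics/w6.png

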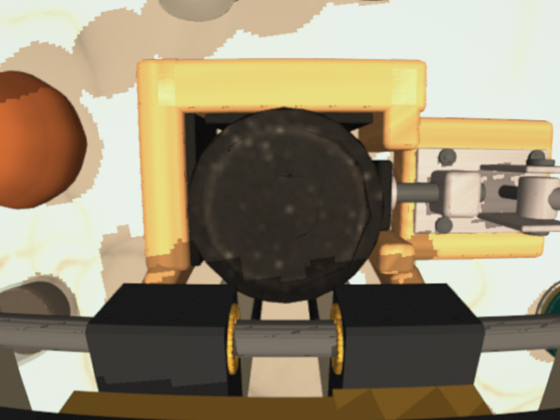

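Run:
```python
from h import *
p=capture("wrist")
print(vp(ray(p,[285,204],.094)[0]), vp(ray(p,[208,114],.056)[0]),vp(ray(p,[372,116],.056)[0]),vp(ray(p,[190,112],.056)[0]))
overlay(p,'w7',(120,40,560,320),1.7,jar=ray(p,[285,204],.094)[0])
# retract plan
print(rel(V((-75,-6,34))[0],tgtR(8,-1)), rel(V((-75,-6,230))[0],tgtR(8,-1)))
```

```text
[ 3.4 -6.1 94. ] [35.6 24.9 56. ] [ 34.7 -41.8  56. ] [36.5 32.2 56. ]
(array([ 0.1, -0.2,  0.3]), array([ -0.7,  -8.6, -39.3])) (array([ 0.1, -0.2,  0.3]), array([ 1.000e-01, -2.027e+02, -1.240e+01]))
```

View pics/w7.png

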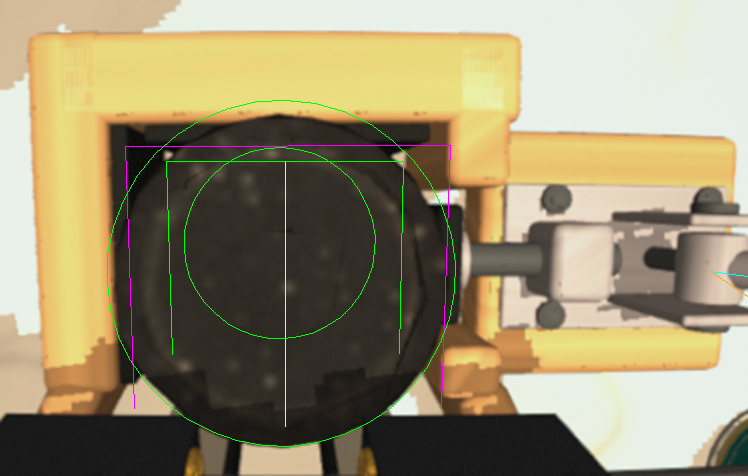

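```bash
sed -i 's/^V0=.*/V0=(0.6275,0.076,-7.5)/' h.py
python3 - <<'E'
from h import *
p=capture("top")
for uv in ((392,30),(430,150),(445,195),(480,295)): 
    x=ray(p,uv,0)[0];print(uv,x.round(3),vp(x))
for r in trace(p,"tin")[:2]:
    ys,xs=np.nonzero(r['mask']);print(r['confidence'],xs.mean(),ys.mean())
print(vp(ray(p,(399,218),.072)[0]),vp(ray(p,(399,218),.072)[0]))
E
```

```text
(392, 30) [ 0.971 -0.122 -0.   ] [ 366.3 -151.8   -0. ]
(430, 150) [ 0.68  -0.195  0.   ] [  87.1 -261.9    0. ]
(445, 195) [ 0.578 -0.222  0.   ] [ -10.4 -301.6    0. ]
(480, 295) [ 0.365 -0.28   0.   ] [-213.4 -387.2    0. ]
0.57 405.93201133144476 216.54674220963173
0.4 393.23364485981307 167.0
[ -88.6 -188.    72. ] [ -88.6 -188.    72. ]
```

send_rows(moves=[[[0,0,0],[0,-1,-6],20],[[0,0,0],[0,-3,-15],20],[[0,0,0],[0,-6,-30],20],[[0,0,0],[0,-8,-45],20],[[0,0,0],[0,-8,-50],20],[[0,0,0],[0,-50,-45],20],[[0,0,0],[0,-100,-38],20],[[0,0,0],[0,-150,-31],10],[[0,0,0],[0,-200,-24],0],[[0,0,0],[0,-220,-20],0]])

```text
time_s: 8.95
ee_pos: [0.5438, 0.0815, 0.2535]
eef_rot: [-0.499, 0.429, -0.489, 0.572]
contact_force: [0.5, -0.3, 0.1]
grip_width: 0.0022
```

Run:
```python
from h import *
p,r,o=cur();print(o['time_s'],p,vp(p),o['grip_width'],o['contact_force'])
p=capture("wrist");overlay(p,'w8',(100,0,560,300),1.7)
p=capture("top");overlay(p,'t8',(250,125,430,265),4.2)
p=capture("scene");save(p,'s8')
```

```text
8.95 [0.54379475 0.08153762 0.25352652] [-83.7  -5.4 253.5] 0.0022386182411459708 [ 0.47483892 -0.31058708  0.10982195]
```

View pics/w8.png

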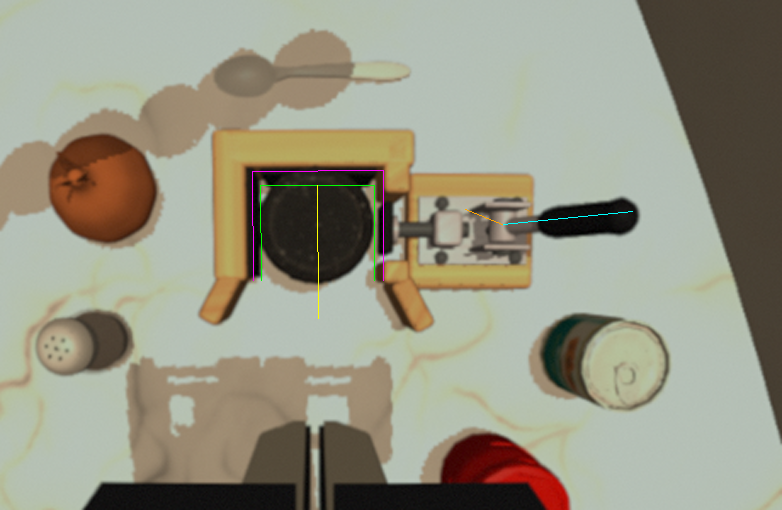

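View pics/s8.png

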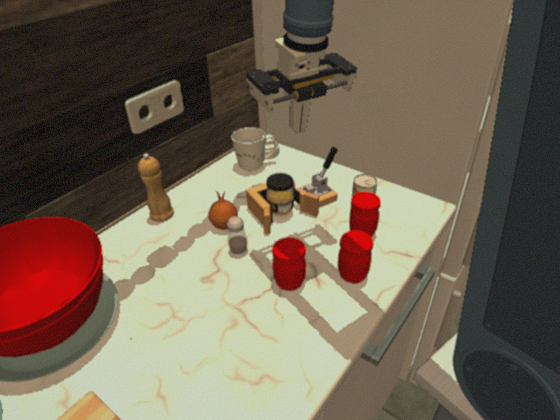

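```bash
cat >> h.py <<'E'
def leverR(v=V0):
    a=np.radians(v[2]);vx=np.array([np.cos(a),np.sin(a),0]);vy=np.array([-np.sin(a),np.cos(a),0]);d=np.array([0,0,-1.])
    return Ro.from_matrix(np.c_[vx,d,np.cross(vx,d)])
E
python3 - <<'E'
from h import *
p=capture("wrist")
g=p['frame'].max(2);m=(g<75).astype(np.uint8);s=m[95:170,250:325]
c=cv2.HoughCircles(cv2.GaussianBlur(cv2.cvtColor(p['frame'],cv2.COLOR_RGB2GRAY),(3,3),0)[60:210,200:380],cv2.HOUGH_GRADIENT,1,50,param1=80,param2=12,minRadius=26,maxRadius=40)
print(c)
if c is not None:
  for q in c[0][:2]: print(vp(ray(p,[q[0]+200,q[1]+60],.094)[0]),vp(ray(p,[q[0]+200+q[2],q[1]+60],.094)[0]))
for r in search_frame(p,"mustard_jar")[:3]: print(r['confidence'],vp(w(p,r['xyz'])))
o=observe();print(o['joint_positions'])
for z in (250,110): print(rel(V((-3,-192,z))[0],leverR()))
f=cv2.cvtColor(p['frame'],cv2.COLOR_RGB2BGR);cv2.imwrite('pics/w9.png',cv2.resize(f[70:190,215:355],None,fx=5,fy=5,interpolation=cv2.INTER_CUBIC))
E
```

```text
[[[ 85.5  70.5  33.8]
  [153.5  72.5  34.9]
  [100.5 141.5  38.3]
  [ 13.5  93.5  32.7]]]
[-5.6 -6.6 94. ] [ -5.7 -37.   94. ]
[ -7.4 -68.   94. ] [  -7.2 -100.    94. ]
0.76 [-248.4   -7.7   94. ]
0.74 [-2.7 -4.1 95.1]
0.67 [-145.  -124.1   88.5]
[-0.0427638   0.14775303  1.61728025 -0.01776095  1.23590052  1.66706045]
(array([ -6.2, -90. ,   6.6]), array([185.9,   8.6,  84.5]))
(array([ -6.2, -90. ,   6.6]), array([185.4, 147.1,  64.7]))
```

View pics/w9.png

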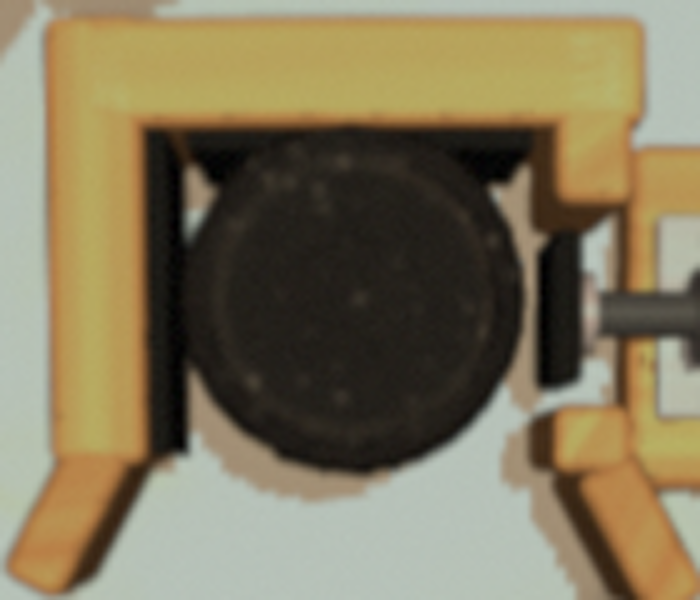

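Run:
```python
from h import *
p=capture("wrist")
def c(x,y,z): return vp(ray(p,[x/5+215-.4,y/5+70-.4],z)[0])
print('lid',c(354,300,.094),'back edge',c(354,301-171,.094),'front',c(354,471,.094),'L',c(187,300,.094),'R',c(521,300,.094))
print('wall inner top',c(354,125,.056),'left inner top', c(140,300,.056),'rubber left',c(187,300,.054),c(187,300,.0))
print('pad top ends',c(560,235,.048),c(560,388,.048))
print('jaw end L',c(150,455,.056), c(187,455,.0))
t=capture("top");f=cv2.cvtColor(t['frame'],cv2.COLOR_RGB2BGR);cv2.imwrite('pics/t9.png',cv2.resize(f[130:220,260:360],None,fx=6,fy=6,interpolation=cv2.INTER_CUBIC))
t=capture("scene");f=cv2.cvtColor(t['frame'],cv2.COLOR_RGB2BGR);cv2.imwrite('pics/s9.png',cv2.resize(f[140:240,230:350],None,fx=6,fy=6,interpolation=cv2.INTER_CUBIC))
```

```text
lid [-8.4 -6.8 94. ] back edge [21.2 -6.9 94. ] front [-38.7  -6.7  94. ] L [-8.3 22.9 94. ] R [ -8.5 -36.5  94. ]
wall inner top [28.8 -7.2 56. ] left inner top [-5.  35.4 56. ] rubber left [-4.9 26.2 54. ] [-0.4 30.8  0. ]
pad top ends [  8.4 -48.8  48. ] [-22.4 -49.1  48. ]
jaw end L [-35.7  33.9  56. ] [-35.7  31.2   0. ]
```

View pics/t9.png

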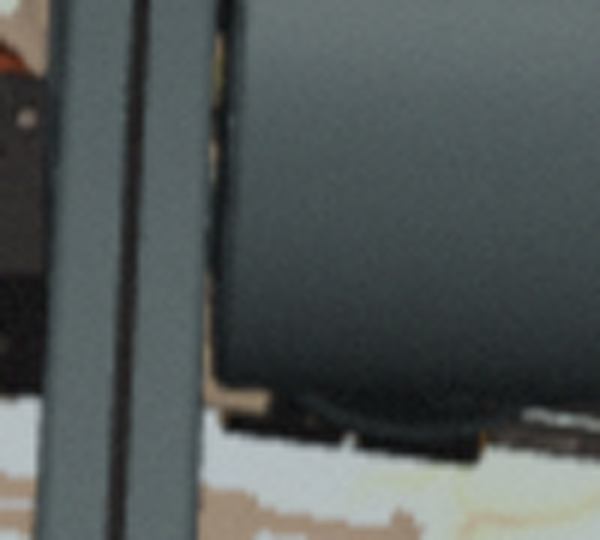

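View pics/s9.png

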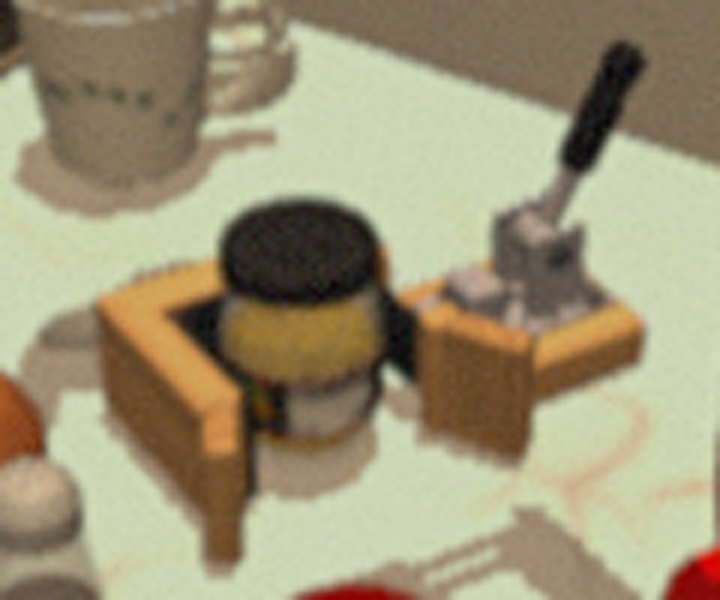

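send_rows(moves=[[[-1,-9,1],[30,0,10],0],[[-1,-18,1],[60,0,20],0],[[-2,-27,2],[90,0,35],0],[[-2,-36,2],[120,0,50],0],[[-3,-45,3],[150,0,65],0],[[-4,-54,4],[170,0,75],0],[[-4,-63,4],[186,0,84],0],[[-5,-72,5],[186,0,84],0],[[-6,-90,7],[186,0,84],0],[[-6,-90,7],[186,0,84],0]], force=30)

```text
time_s: 10.35
ee_pos: [0.5979, -0.1141, 0.2577]
eef_rot: [0.707, -0.699, 0.074, -0.076]
contact_force: [-0.8, -0.6, -0.3]
grip_width: 0.0004
```

send_rows(moves=[[[0,0,0],[0,0,0],0],[[0,0,0],[0,0,0],0]])

```text
time_s: 10.55
ee_pos: [0.5981, -0.1136, 0.2583]
eef_rot: [0.707, -0.699, 0.077, -0.08]
contact_force: [0.8, 0.7, 0.4]
grip_width: 0.0007
```

Run:
```python
from h import *
p,r,o=cur();print(o['time_s'],p,vp(p),o['grip_width'],o['contact_force'],o['joint_positions'])
for z in (250,110): print(rel(V((-3,-195,z))[0],leverR()))
p=capture("wrist");overlay(p,'w10',(0,0,560,420),1.4)
p=capture("scene");save(p,'s10')
```

```text
10.55 [ 0.598084   -0.11363007  0.25834636] [  -4.4 -191.8  258.3] 0.0006543408725794821 [0.77419885 0.67984497 0.41125971] [-0.3781538   0.3408735   1.32455974  0.01208874  1.47393157 -0.15692026]
(array([-0.7, -5.2,  0.3]), array([ 1.7,  8.3, -3.1]))
(array([-0.7, -5.2,  0.3]), array([  1.1, 148.3,  -4.7]))
```

View pics/w10.png

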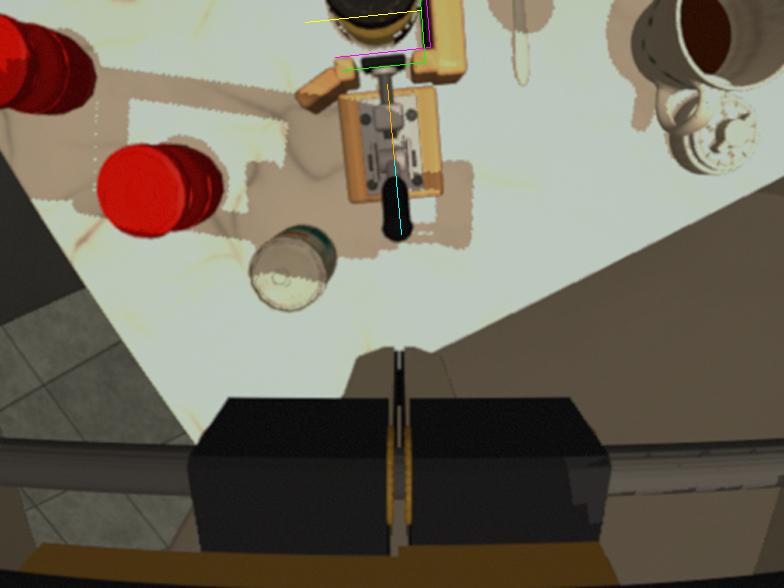

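View pics/s10.png

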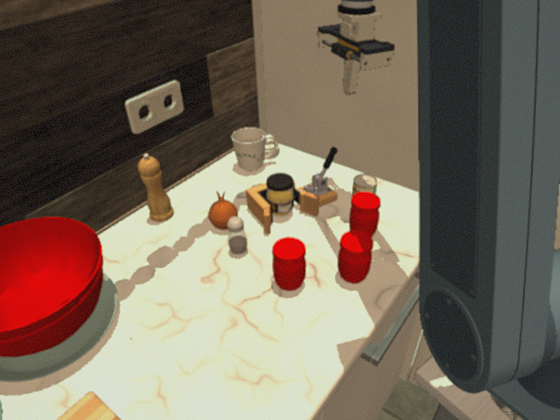

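send_rows(moves=[[[-1,-5,0],[1,10,-5],0],[[-1,-5,0],[1,50,-5],0],[[-1,-5,0],[1,90,-5],0],[[-1,-5,0],[1,120,-5],0],[[-1,-5,0],[1,140,-5],0],[[-1,-5,0],[1,148,-5],0],[[-1,-5,0],[1,148,-5],0]])

```text
time_s: 11.35
ee_pos: [0.5987, -0.1172, 0.1106]
eef_rot: [-0.703, 0.708, -0.046, 0.048]
contact_force: [-0.2, -0.4, 0.3]
grip_width: 0.0008
```

Run:
```python
from h import *
p,r,o=cur();print(o['time_s'],p,vp(p),o['grip_width'],o['contact_force'])
for y in (-180,-110): print(rel(V((-1,y,110))[0],leverR()))
p=capture("wrist");overlay(p,'w11',(0,0,560,420),1.4)
```

```text
11.35 [ 0.59869618 -0.11719303  0.11057467] [  -3.3 -195.3  110.6] 0.0007534186764441985 [-0.2405481  -0.42414577  0.26133133]
(array([ 0.4, -0.1,  0.2]), array([ 2.3,  0.5, 15.3]))
(array([ 0.4, -0.1,  0.2]), array([ 2.2,  0. , 85.3]))
```

View pics/w11.png

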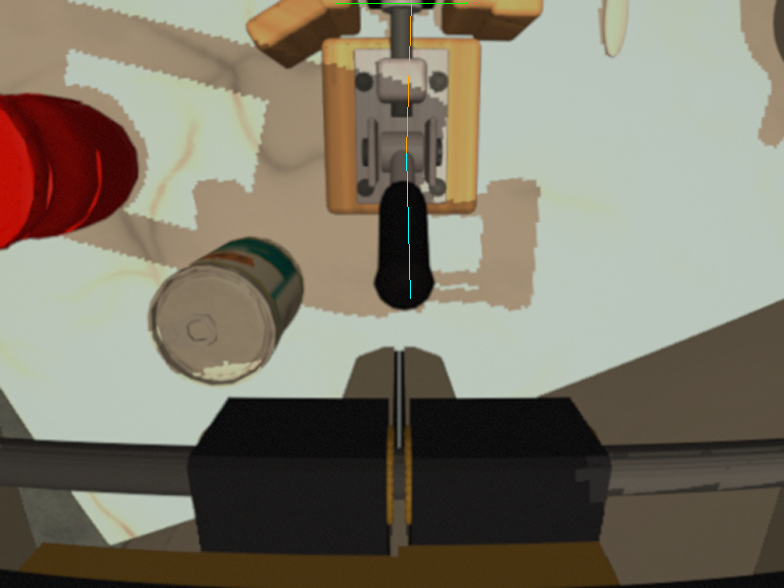

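send_rows(moves=[[[0,0,0],[1,0,6],0],[[0,0,0],[1,0,12],0],[[0,0,0],[1,0,18],0],[[0,0,0],[1,0,24],0],[[0,0,0],[1,0,30],0],[[0,0,0],[1,0,36],0],[[0,0,0],[1,0,42],0],[[0,0,0],[1,0,48],0]])

```text
time_s: 12.2
ee_pos: [0.6071, -0.0697, 0.112]
eef_rot: [-0.703, 0.708, -0.044, 0.049]
contact_force: [-0.3, -1.4, 1.9]
grip_width: 0.0006
```

Run:
```python
from h import *
p,r,o=cur();print(o['time_s'],p,vp(p),o['grip_width'],o['contact_force'])
p=capture("wrist");overlay(p,'w12',(0,0,560,420),1.4)
```

```text
12.2 [ 0.60710064 -0.06973795  0.11195851] [  -1.2 -147.2  112. ] 0.0006317363707590983 [-0.34986294 -1.36656317  1.90216755]
```

View pics/w12.png

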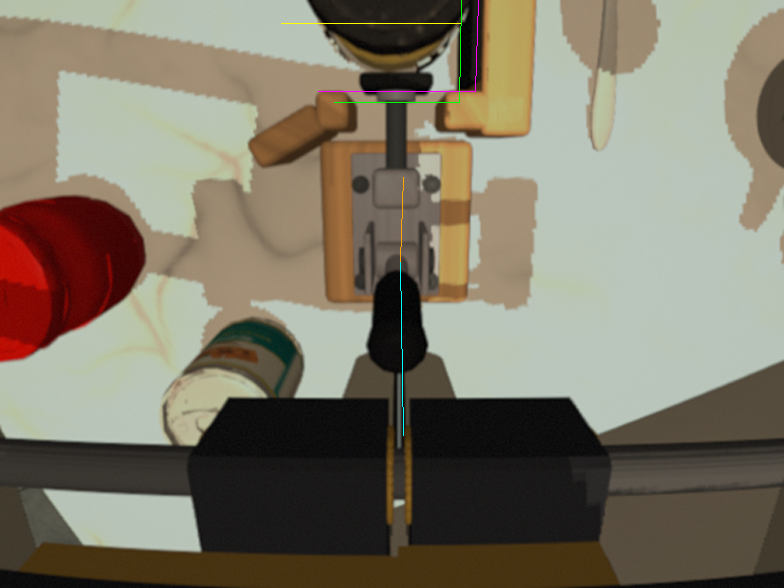

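send_rows(moves=[[[0,0,0],[0,0,5],0],[[0,0,0],[0,0,10],0],[[0,0,0],[0,0,15],0],[[0,0,0],[0,0,20],0],[[0,0,0],[0,0,25],0],[[0,0,0],[0,0,29],0],[[0,0,0],[0,0,29],0]])

```text
time_s: 12.95
ee_pos: [0.6104, -0.0405, 0.1109]
eef_rot: [-0.703, 0.708, -0.044, 0.048]
contact_force: [-1.0, -0.4, -0.1]
grip_width: 0.0003
```

Run:
```python
from h import *
p,r,o=cur();print(o['time_s'],p,vp(p),o['grip_width'],o['contact_force'])
p=capture("wrist");overlay(p,'w13',(0,0,560,420),1.4)
p=capture("scene");overlay(p,'s13',(230,120,400,260),4.2)
```

```text
12.95 [ 0.61041051 -0.04052731  0.11086915] [  -1.7 -117.8  110.9] 0.0003123877647451514 [-0.99191625 -0.362645   -0.13553844]
```

View pics/w13.png

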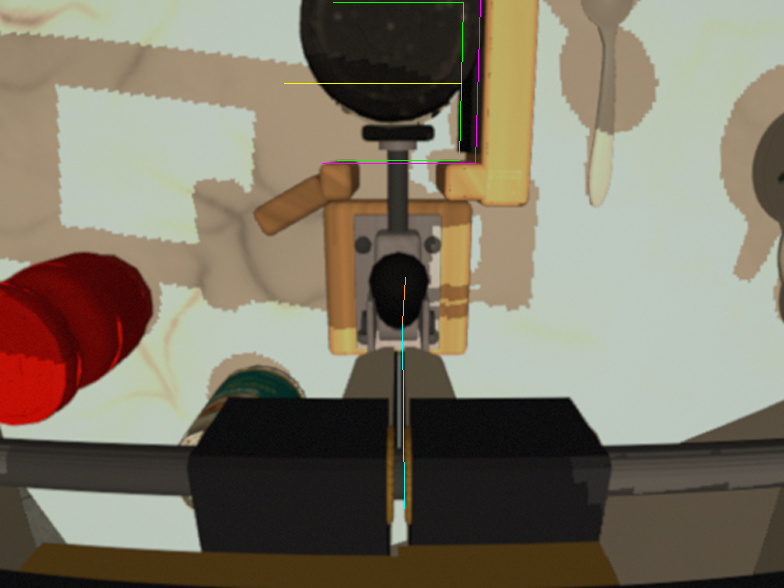

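View pics/s13.png

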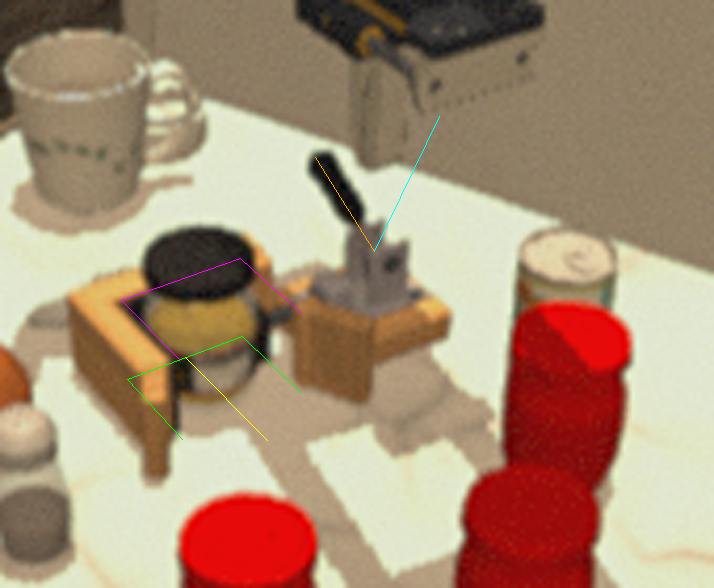

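send_rows(moves=[[[0,0,0],[0,0,-20],0],[[0,0,0],[0,-10,-40],0],[[0,0,0],[0,-50,-50],0],[[0,0,0],[0,-100,-50],0],[[0,0,0],[0,-150,-50],0],[[0,0,0],[-50,-180,-30],0],[[0,0,0],[-100,-190,0],0],[[0,0,0],[-130,-190,40],0],[[0,0,0],[-130,-190,40],0],[[0,0,0],[-130,-190,40],0]])

```text
time_s: 14.05
ee_pos: [0.4847, 0.0184, 0.3009]
eef_rot: [-0.703, 0.708, -0.043, 0.048]
contact_force: [-0.1, -0.4, -0.7]
grip_width: 0.0001
```

Run:
```python
from h import *
p,r,o=cur();print(o['time_s'],p,vp(p),o['grip_width'],o['contact_force'])
p=capture("wrist");overlay(p,'w14',(0,0,560,420),1.4)
p=capture("scene");overlay(p,'s14',(220,120,400,260),4.2)
p=capture("top");save(p,'t14')
```

```text
14.05 [0.48474847 0.01842255 0.30094429] [-134.   -75.7  300.9] 0.00010694051741789659 [-0.13143399 -0.3951193  -0.70516881]
```

View pics/w14.png

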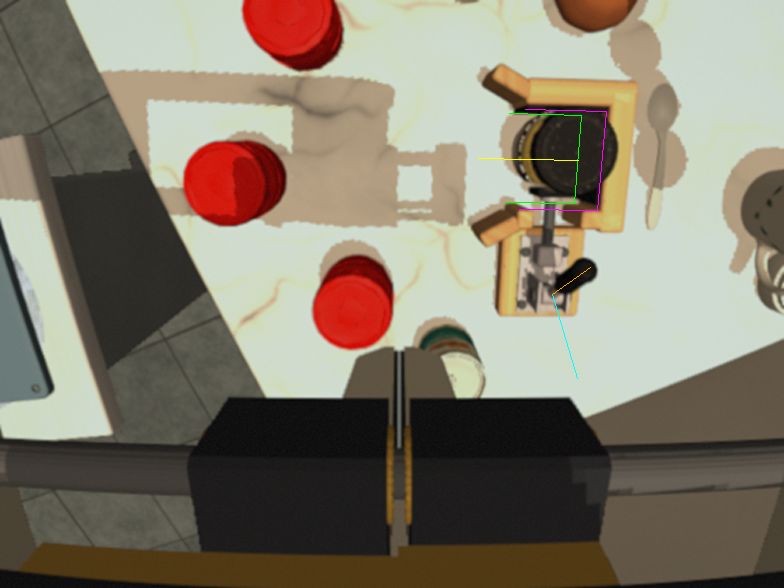

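View pics/s14.png

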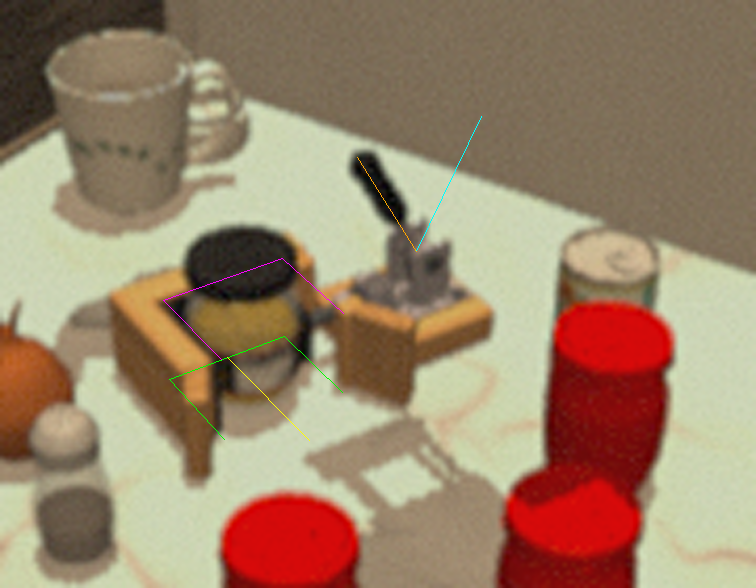

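View pics/t14.png

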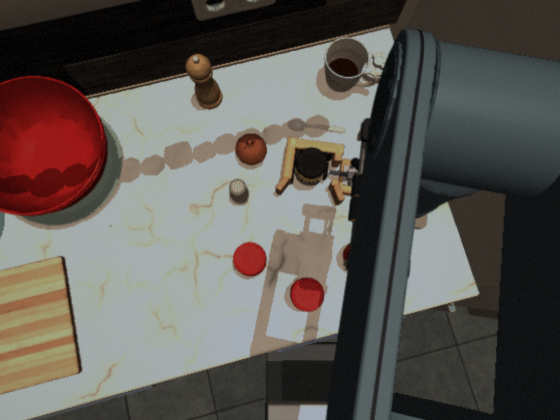

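send_rows(moves=[[[0,0,0],[40,0,0],0],[[0,0,0],[80,0,0],0],[[0,0,0],[115,0,10],0],[[0,0,0],[130,0,10],0],[[0,0,0],[130,0,10],0],[[0,0,0],[130,0,10],0]])

```text
time_s: 14.8
ee_pos: [0.6162, 0.0086, 0.2991]
eef_rot: [-0.703, 0.708, -0.046, 0.048]
contact_force: [-1.0, 0.2, 0.1]
grip_width: 0.0006
```

Run:
```python
from h import *
p,r,o=cur();print(o['time_s'],p,vp(p))
p=capture("wrist");f=cv2.cvtColor(p['frame'],cv2.COLOR_RGB2BGR);cv2.imwrite('pics/w15.png',cv2.resize(f[20:240,170:400],None,fx=2.7,fy=2.7,interpolation=cv2.INTER_CUBIC))
```

```text
14.8 [0.61623362 0.00863228 0.29911369] [ -2.4 -68.3 299.1]
```

View pics/w15.png

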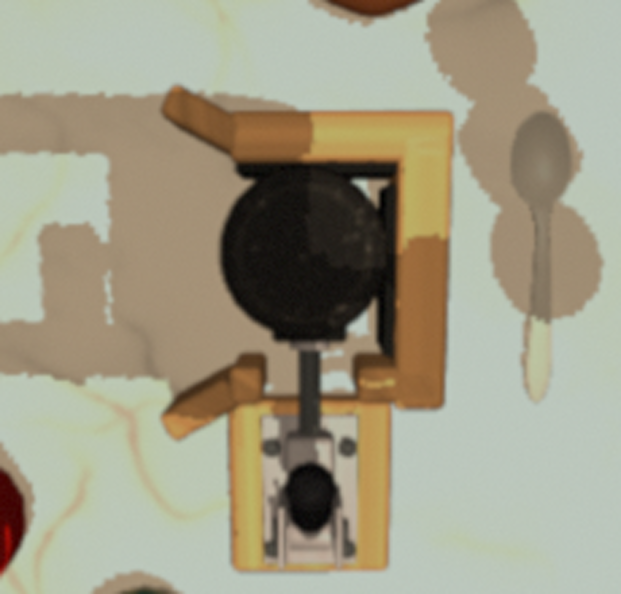

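Run:
```python
from h import *
p=capture("wrist")
f=cv2.cvtColor(p['frame'],cv2.COLOR_RGB2BGR);cv2.imwrite('pics/w16.png',cv2.resize(f[70:160,240:350],None,fx=7,fy=6.6,interpolation=cv2.INTER_CUBIC))
c=lambda x,y,z: vp(ray(p,[x/2.7+170-.3,y/2.7+20-.3],z)[0])
print('lid L/R',c(221,252,.09),c(387,252,.09),'pad top L/R',c(273,335,.048),c(345,335,.048),'stop top',c(396,300,.05),'stop bottom',c(381,300,.01),'wood',c(400,200,.056))
g=cv2.equalizeHist(cv2.cvtColor(f[70:160,240:350],cv2.COLOR_BGR2GRAY));cv2.imwrite('pics/w17.png',cv2.resize(g,None,fx=7,fy=6.6,interpolation=cv2.INTER_CUBIC))
```

```text
lid L/R [-35.1   1.1  90. ] [26.9  1.  90. ] pad top L/R [-17.4 -34.3  48. ] [ 13.1 -34.4  48. ] stop top [ 34.2 -19.6  50. ] stop bottom [ 31.  -22.4  10. ] wood [34.6 20.7 56. ]
```

View pics/w17.png

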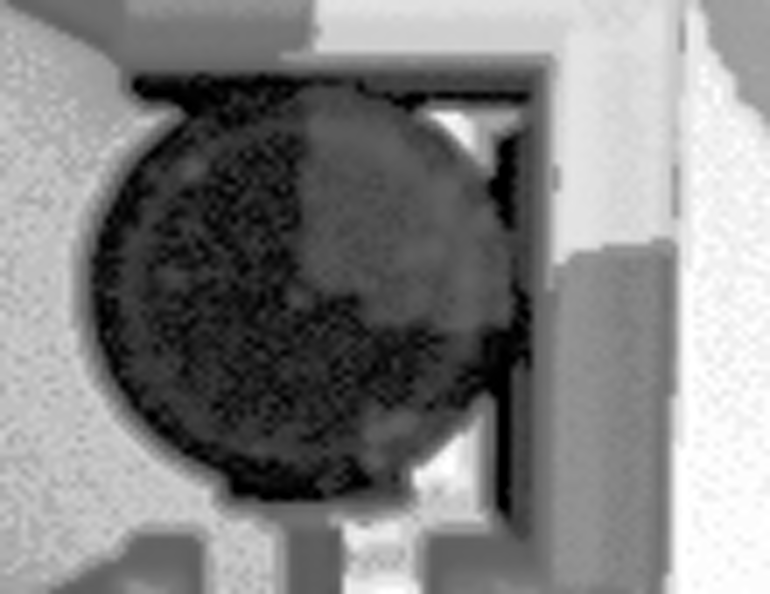

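send_rows(moves=[[[0,0,0],[15,20,0],0],[[0,0,0],[33,60,0],0],[[0,0,0],[33,90,-5],0],[[0,0,0],[33,90,-5],0],[[0,0,0],[33,90,-5],0]])

```text
time_s: 15.4
ee_pos: [0.648, -0.0002, 0.2117]
eef_rot: [-0.703, 0.708, -0.045, 0.048]
contact_force: [-0.4, 0.4, 1.2]
grip_width: 0.0004
```

Run:
```python
from h import *
p,r,o=cur();print(o['time_s'],vp(p))
p=capture("wrist");print(vp(-np.array(p['R']).T@p['t']),vp(ray(p,[280,210],0)[0]))
f=cv2.cvtColor(p['frame'],cv2.COLOR_RGB2BGR);save(p,'w18')
g=np.clip(f.astype(float)*2.2,0,255).astype(np.uint8)
cv2.imwrite('pics/w19.png',cv2.resize(g[0:180,130:370],None,fx=3.3,fy=3.3,interpolation=cv2.INTER_CUBIC))
```

```text
15.4 [ 30.3 -72.9 211.7]
[ 29.3   4.8 376.8] [  26.6 -106.3    0. ]
```

View pics/w19.png

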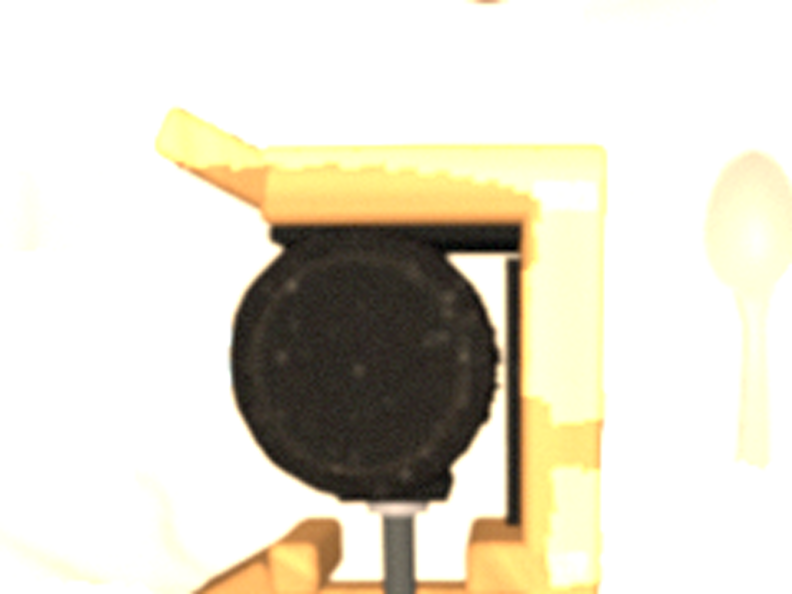

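Run:
```python
from h import *
p=capture("wrist")
c=lambda x,y,z: vp(ray(p,[x/3.3+130-.35,y/3.3-.35],z)[0])
for z in (.094,.085,.045): print(z,'lid L/R',c(232,365,z),c(498,365,z))
for z in (0,.01,.05): print(z,'stop', c(507,300,z),c(507,480,z))
print('pad rod',c(386,540,.031),c(411,540,.031),'pad',c(340,495,.048),c(449,490,.048))
print('wood',c(526,350,.056))
f=cv2.cvtColor(p['frame'],cv2.COLOR_RGB2BGR)
g=np.clip(f.astype(float)*3.5,0,255).astype(np.uint8)
cv2.imwrite('pics/w20.png',cv2.resize(g[60:170,240:310],None,fx=6,fy=5.4,interpolation=cv2.INTER_CUBIC))
```

```text
0.094 lid L/R [-32.4   0.8  94. ] [29.2  0.4 94. ]
0.085 lid L/R [-34.4   0.7  85. ] [29.2  0.3 85. ]
0.045 lid L/R [-43.1   0.1  45. ] [29.1 -0.4 45. ]
0 stop [31.9 18.3 -0. ] [ 31.8 -36.4   0. ]
0.01 stop [31.8 17.9 10. ] [ 31.7 -35.3  10. ]
0.05 stop [31.6 16.5 50. ] [ 31.5 -30.9  50. ]
pad rod [ -3.8 -50.3  31. ] [  3.5 -50.4  31. ] pad [-14.5 -35.1  48. ] [ 15.6 -33.8  48. ]
wood [36.5  3.7 56. ]
```

View pics/w20.png

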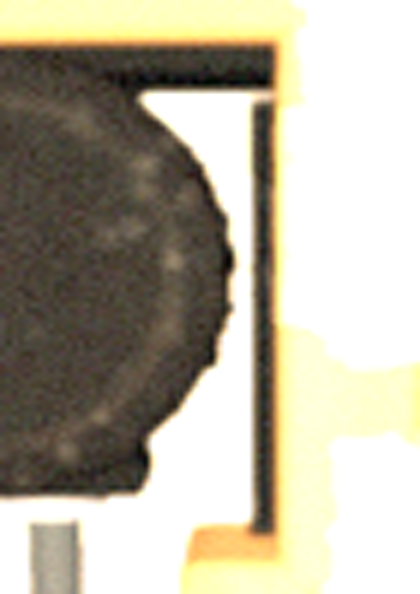

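Run:
```python
import cv2,numpy as np
f=cv2.imread('pics/w18.png')
for r in (90,100,106,112,118,124): print(r,[tuple(int(v) for v in f[r,c]) for c in range(274,292)])
cv2.imwrite('pics/w21.png',cv2.resize(f[60:165,235:305],None,fx=8,fy=5.7,interpolation=cv2.INTER_NEAREST))
```

```text
90 [(12, 15, 17), (40, 51, 58), (83, 103, 116), (110, 135, 152), (119, 146, 165), (120, 147, 165), (120, 147, 166), (117, 142, 161), (96, 117, 132), (58, 71, 79), (23, 28, 31), (13, 14, 18), (11, 17, 19), (25, 43, 62), (47, 86, 127), (65, 117, 170), (74, 133, 176), (91, 163, 187)]
100 [(16, 17, 19), (13, 18, 21), (13, 20, 23), (14, 17, 19), (11, 13, 15), (30, 37, 44), (72, 88, 101), (105, 129, 146), (96, 117, 133), (58, 72, 82), (23, 30, 33), (15, 13, 17), (13, 16, 19), (26, 42, 62), (48, 87, 128), (68, 123, 175), (82, 147, 192), (95, 168, 194)]
106 [(15, 18, 20), (18, 21, 23), (16, 20, 21), (15, 19, 21), (4, 10, 13), (11, 12, 13), (21, 26, 32), (57, 71, 80), (78, 95, 109), (57, 69, 79), (21, 29, 32), (15, 16, 18), (13, 17, 20), (25, 42, 62), (49, 87, 129), (67, 118, 170), (76, 136, 179), (93, 164, 188)]
112 [(13, 18, 19), (18, 18, 21), (15, 19, 21), (16, 20, 23), (13, 16, 16), (19, 23, 27), (53, 68, 77), (89, 113, 129), (89, 111, 127), (58, 72, 81), (23, 27, 31), (17, 20, 20), (20, 24, 26), (27, 45, 64), (50, 89, 130), (69, 123, 176), (84, 149, 192), (96, 170, 194)]
118 [(15, 17, 20), (15, 15, 20), (14, 17, 20), (13, 15, 20), (9, 12, 14), (27, 35, 39), (65, 81, 92), (93, 115, 130), (91, 113, 129), (57, 72, 82), (24, 30, 33), (16, 16, 18), (18, 21, 23), (26, 44, 65), (52, 93, 134), (73, 132, 181), (89, 157, 194), (98, 172, 194)]
124 [(14, 17, 18), (12, 17, 18), (10, 11, 13), (13, 20, 25), (52, 66, 76), (97, 120, 135), (117, 144, 164), (120, 148, 167), (99, 124, 140), (61, 75, 86), (25, 31, 34), (13, 14, 16), (13, 16, 18), (18, 32, 48), (37, 65, 98), (50, 89, 132), (57, 101, 148), (61, 109, 158)]
```

View pics/w21.png

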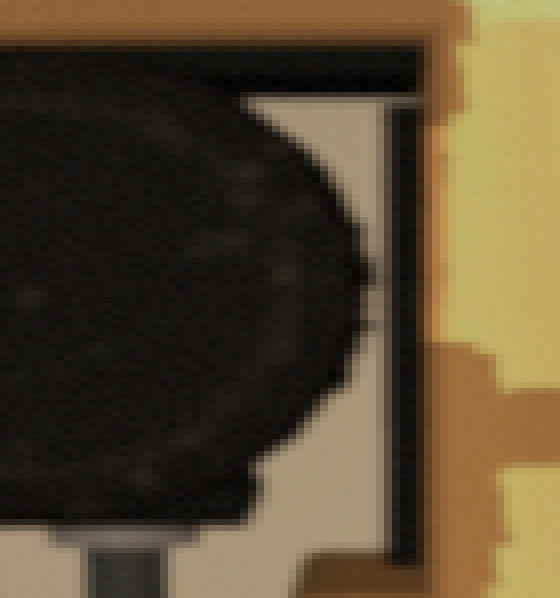

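Run:
```python
from h import *
print(rel(V((-100,-1,260))[0],tgtR(8,-1)))
p,r,o=cur();print(o['joint_positions'])
```

```text
(array([ 6.1, 89.9, -5.5]), array([-131.2,  -48. ,   71.4]))
[-0.16808938  0.43484188  1.29224287 -0.00661714  1.40418072 -0.03572656]
```

send_rows(moves=[[[0,0,0],[-20,-40,0],10],[[1,9,0],[-50,-55,0],10],[[1,18,-1],[-80,-60,10],10],[[2,27,-2],[-110,-60,25],10],[[3,36,-3],[-131,-60,40],10],[[4,45,-4],[-131,-60,55],10],[[4,54,-4],[-131,-60,71],10],[[5,63,-5],[-131,-55,71],10],[[6,90,-5],[-131,-48,71],10],[[6,90,-5],[-131,-48,71],10]])

```text
time_s: 16.5
ee_pos: [0.5277, 0.0881, 0.2596]
eef_rot: [0.551, -0.492, 0.442, -0.51]
contact_force: [0.6, 0.9, -0.3]
grip_width: 0.0098
```

send_rows(moves=[[[0,0,0],[0,0,0],10],[[0,0,0],[0,0,0],10]])

```text
time_s: 16.7
ee_pos: [0.5283, 0.0878, 0.2596]
eef_rot: [0.553, -0.494, 0.439, -0.507]
contact_force: [-0.9, 0.1, -0.3]
grip_width: 0.0097
```

Run:
```python
from h import *
p,r,o=cur();print(o['time_s'],vp(p),o['grip_width'],o['contact_force'])
for x,z in ((-85,260),(-85,31),(-45,31),(-40,31)): print(x,z,rel(V((x,-1,z))[0],tgtR(8,-1)))
p=capture("wrist");overlay(p,'w22',(100,0,560,300),1.7,jar=V((-1.5,0,0))[0])
```

```text
16.7 [-99.9  -1.2 259.6] 0.009732764529812817 [-0.867892    0.09066402 -0.25309818]
-85 260 (array([ 0.7, 13.2, -0.8]), array([ 3.2,  1.5, 14.5]))
-85 31 (array([ 0.7, 13.2, -0.8]), array([ -0.4, 228.6, -14.2]))
-45 31 (array([ 0.7, 13.2, -0.8]), array([  8.7, 233.7,  24.4]))
-40 31 (array([ 0.7, 13.2, -0.8]), array([  9.9, 234.3,  29.2]))
```

View pics/w22.png

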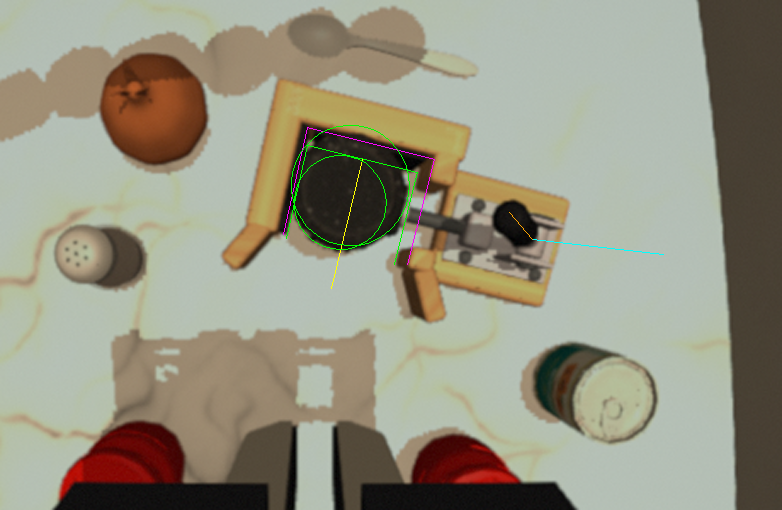

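send_rows(moves=[[[0,7,0],[0,0,0],10],[[1,13,-1],[0,40,-5],10],[[1,13,-1],[0,90,-8],10],[[1,13,-1],[0,140,-10],10],[[1,13,-1],[0,185,-12],10],[[1,13,-1],[0,220,-14],10],[[1,13,-1],[0,228,-14],10],[[1,13,-1],[0,228,-14],10]])

```text
time_s: 17.55
ee_pos: [0.5417, 0.0855, 0.0291]
eef_rot: [-0.497, 0.433, -0.492, 0.568]
contact_force: [0.7, 0.4, -0.1]
grip_width: 0.0099
```

Run:
```python
from h import *
p,r,o=cur();print(o['time_s'],vp(p),o['grip_width'],o['contact_force'])
for x,z in ((-45,31),(-40,31)): print(x,z,rel(V((x,-1,z))[0],tgtR(8,-1)))
```

```text
17.55 [-86.3  -1.8  29.1] 0.009925495435830394 [ 0.65554052  0.3593094  -0.06368675]
-45 31 (array([-0. ,  0.1,  0.2]), array([-0.7,  3.9, 41.2]))
-40 31 (array([-0. ,  0.1,  0.2]), array([-0.7,  4.5, 46.1]))
```

send_rows(moves=[[[0,0,0],[-1,1,12],10],[[0,0,0],[-1,2,24],10],[[0,0,0],[-1,3,33],10],[[0,0,0],[-1,4,38],10],[[0,0,0],[-1,4,40],10],[[0,0,0],[-1,4,40],10]])

```text
time_s: 18.15
ee_pos: [0.5821, 0.0813, 0.0315]
eef_rot: [-0.497, 0.433, -0.492, 0.569]
contact_force: [0.3, -0.2, -0.1]
grip_width: 0.0101
```

send_rows(moves=[[[0,0,0],[0,0,1],10],[[0,0,0],[0,0,2],10],[[0,0,0],[0,0,3],10],[[0,0,0],[0,0,4],10]])

```text
time_s: 18.55
ee_pos: [0.5858, 0.0809, 0.0319]
eef_rot: [-0.497, 0.433, -0.492, 0.569]
contact_force: [-0.3, -0.6, 0.3]
grip_width: 0.0098
```

send_rows(moves=[[[0,0,0],[0,0,1],10],[[0,0,0],[0,0,2],10],[[0,0,0],[0,0,2],10]])

```text
time_s: 18.85
ee_pos: [0.5865, 0.0808, 0.0318]
eef_rot: [-0.497, 0.433, -0.493, 0.568]
contact_force: [-4.8, 0.8, 2.7]
grip_width: 0.01
```

send_rows(moves=[[[0,0,0],[0,0,1],10],[[0,0,0],[0,0,2],10],[[0,0,0],[0,0,3],10],[[0,0,0],[0,0,3],10]])

```text
time_s: 19.25
ee_pos: [0.588, 0.0801, 0.0316]
eef_rot: [-0.496, 0.434, -0.493, 0.567]
contact_force: [-8.5, -0.6, 2.7]
grip_width: 0.0102
```

send_rows(moves=[[[0,0,0],[0,0,1],10],[[0,0,0],[0,0,2],10],[[0,0,0],[0,0,3],10],[[0,0,0],[0,0,3],10]])

```text
time_s: 19.65
ee_pos: [0.5889, 0.0796, 0.0315]
eef_rot: [-0.495, 0.435, -0.494, 0.567]
contact_force: [-11.8, -2.2, 6.0]
grip_width: 0.01
```

Run:
```python
from h import *
p,r,o=cur();print(o['time_s'],vp(p),o['contact_force'],r.as_matrix().round(3))
p=capture("wrist");f=cv2.cvtColor(p['frame'],cv2.COLOR_RGB2BGR);g=np.clip(f.astype(float)*2,0,255).astype(np.uint8);cv2.imwrite('pics/w23.png',cv2.resize(g[30:330,120:520],None,fx=1.9,fy=1.9,interpolation=cv2.INTER_CUBIC))
p=capture("scene");save(p,'s23')
```

```text
19.65 [-38.7  -1.5  31.5] [-11.82142344  -2.17038826   5.99946309] [[-0.131  0.131  0.983]
 [-0.991 -0.021 -0.129]
 [ 0.004 -0.991  0.132]]
```

View pics/w23.png

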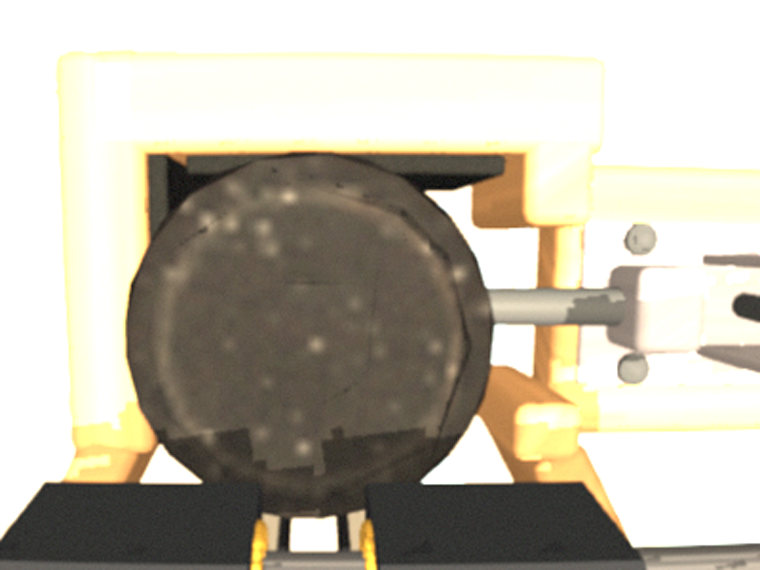

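send_rows(moves=[[[0,0,0],[0,0,1],10],[[0,0,0],[0,0,2],10],[[0,0,0],[0,0,3],10],[[0,0,0],[0,0,3],10]])

```text
time_s: 20.15
ee_pos: [0.5891, 0.0795, 0.0314]
eef_rot: [-0.494, 0.437, -0.496, 0.565]
contact_force: [-19.4, -0.3, 12.0]
grip_width: 0.0101
```

send_rows(moves=[[[0,0,0],[0,0,-5],10],[[0,0,0],[0,0,-10],10],[[0,0,0],[0,-3,-22],10],[[0,0,0],[0,-6,-40],10],[[0,0,0],[0,-8,-55],10],[[0,0,0],[0,-50,-52],10],[[0,0,0],[0,-100,-45],10],[[0,0,0],[0,-150,-38],10],[[0,0,0],[0,-200,-31],10],[[0,0,0],[0,-220,-28],10]])

```text
time_s: 21.15
ee_pos: [0.5405, 0.0878, 0.2536]
eef_rot: [-0.5, 0.43, -0.489, 0.571]
contact_force: [0.5, 0.2, 1.2]
grip_width: 0.0098
```

Run:
```python
from h import *
p,r,o=cur();print(o['time_s'],vp(p),o['contact_force'],o['joint_positions'])
print(rel(V((30.3,-72.9,212))[0],leverR()),rel(V((30.3,-72.9,260))[0],leverR()))
```

```text
21.15 [-87.7   0.3 253.6] [0.51340732 0.17074383 1.1728752 ] [-0.03152806  0.13833207  1.61072374 -0.0173036   1.241119    1.67459514]
(array([ -6.8, -89.8,   6.9]), array([ 73.2,  59.1, 110.4])) (array([ -6.8, -89.8,   6.9]), array([ 73.2,  11.7, 117.6]))
```

send_rows(moves=[[[-1,-9,1],[10,0,15],0],[[-1,-18,1],[20,0,30],0],[[-2,-27,2],[30,0,45],0],[[-2,-36,2],[40,0,60],0],[[-3,-45,3],[50,0,75],0],[[-4,-54,4],[60,0,90],0],[[-4,-63,4],[73,0,105],0],[[-5,-72,5],[73,0,115],0],[[-6,-90,7],[73,10,117],0],[[-7,-90,7],[73,12,117],0]])

```text
time_s: 22.15
ee_pos: [0.6454, -0.0005, 0.2514]
eef_rot: [0.705, -0.702, 0.073, -0.071]
contact_force: [-0.3, 0.0, -0.1]
grip_width: 0.0002
```

send_rows(moves=[[[0,-5,0],[0,20,0],0],[[0,-5,0],[0,46,0],0],[[0,-5,0],[0,46,0],0],[[0,-5,0],[0,46,0],0]])

```text
time_s: 22.55
ee_pos: [0.6451, 0.0003, 0.2064]
eef_rot: [0.708, -0.704, 0.044, -0.043]
contact_force: [-0.5, 0.4, -0.1]
grip_width: 0.0007
```

Run:
```python
from h import *
p,r,o=cur();print(o['time_s'],vp(p),o['contact_force'])
p=capture("wrist");print(vp(-np.array(p['R']).T@p['t']))
save(p,'w24');f=cv2.cvtColor(p['frame'],cv2.COLOR_RGB2BGR)
g=np.clip(f.astype(float)*1.5,0,255).astype(np.uint8)
cv2.imwrite('pics/w25.png',cv2.resize(g[0:180,130:370],None,fx=3.3,fy=3.3,interpolation=cv2.INTER_CUBIC))
```

```text
22.55 [ 27.4 -72.8 206.4] [-0.50835141  0.37701277 -0.14035249]
[ 27.    3.  372.4]
```

View pics/w25.png

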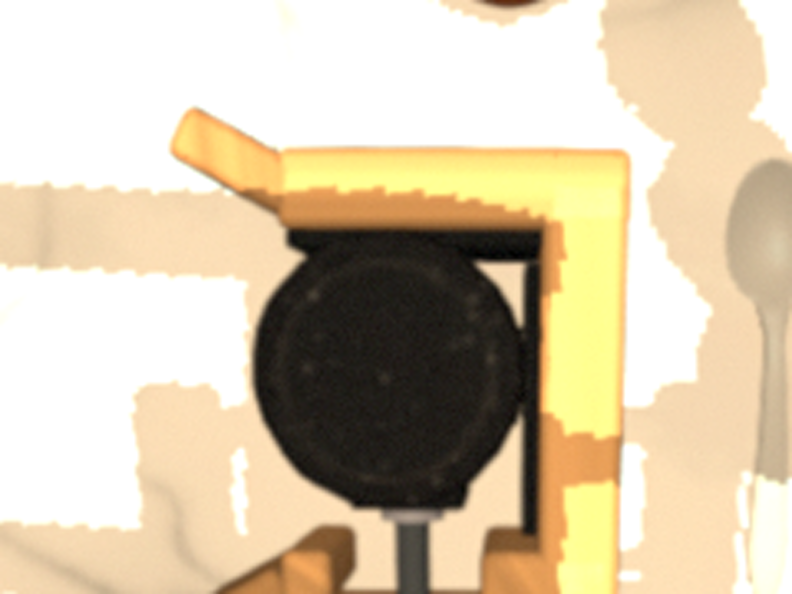

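send_rows(moves=[[[0,0,0],[-40,-40,0],0],[[0,0,0],[-80,-80,0],0],[[0,0,0],[-120,-100,0],0],[[0,0,0],[-170,-100,-20],0],[[0,0,0],[-220,-100,-60],0],[[0,0,0],[-260,-100,-100],0],[[0,0,0],[-260,-100,-140],0],[[0,0,0],[-260,-100,-150],0],[[0,0,0],[-260,-100,-150],0],[[0,0,0],[-260,-100,-150],0]])

```text
time_s: 23.6
ee_pos: [0.3694, -0.1179, 0.3074]
eef_rot: [0.707, -0.704, 0.044, -0.044]
contact_force: [1.1, 0.2, 0.3]
grip_width: 0.0006
```

Run:
```python
from h import *
p,r,o=cur();print(o['time_s'],vp(p),o['contact_force'])
p=capture("scene");overlay(p,'s26',(200,120,400,260),3.8)
for n in ("tin","salt","brown_onion"): print(n,[(round(q['confidence'],2),w(p,q['xyz']).round(3)) for q in search_frame(p,n)[:1]])
p=capture("top");overlay(p,'t26',(230,125,430,265),3.9)
```

```text
23.6 [-230.6 -225.9  307.4] [1.05509145 0.18130264 0.2704448 ]
tin [(0.79, array([ 0.517, -0.098,  0.069]))]
salt [(0.86, array([0.564, 0.229, 0.053]))]
brown_onion [(0.7, array([0.653, 0.212, 0.053]))]
```

View pics/s26.png

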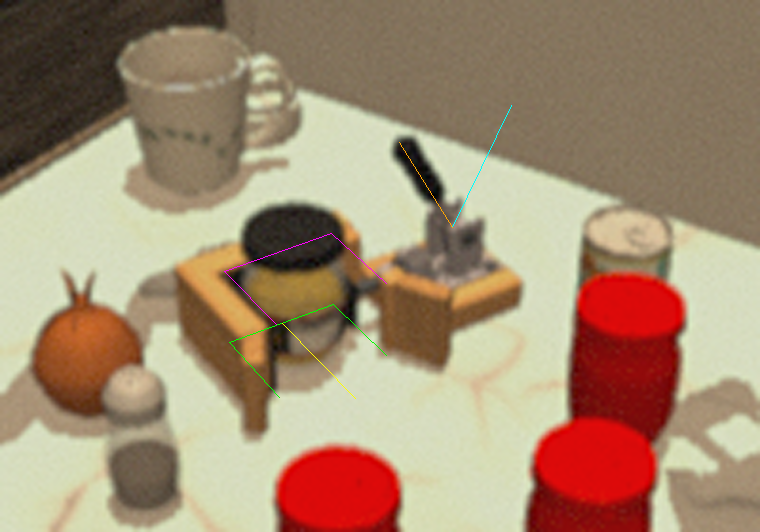

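View pics/t26.png

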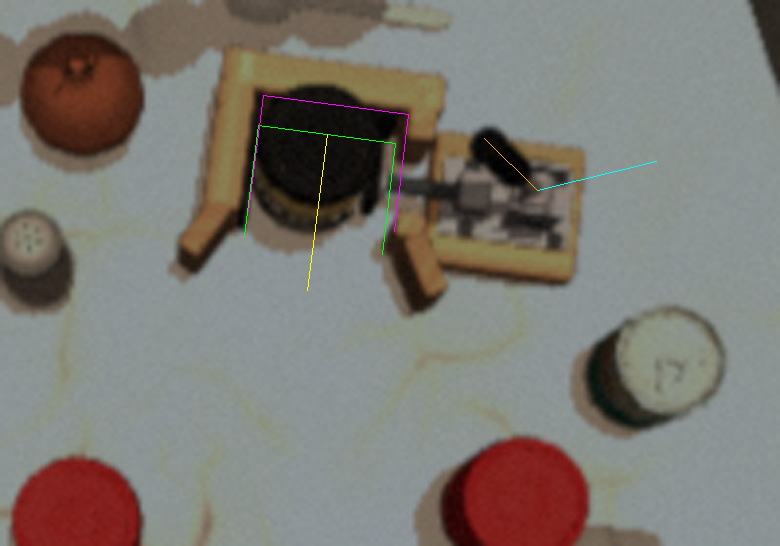

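The pictures show the jar upright at the back stop and left jaw, with the pad on it and the lever lying along its closed line. The tin, shaker and onion read the same as at the start.

```bash
python3 -c "
from rig import *
print(hand_in(), observe()['time_s'])"
```

```text
the job is handed in; nothing more can be done
the job is handed in; nothing more can be done
```

The mustard jar is home in the vice and clamped, and I handed the job in at about 24 s of the 51 s allowed.

- **Jar:** I pushed it upright along the worktop with the two fingertips held low, until it stalled against the back stop at about 8 N.
- **Lever:** I then pushed it past its middle, and it snapped over into the closed position with the pad pressing the jar.
- **Gap found and closed:** A check from above after clamping showed the jar 1 to 2 mm off the stop, although the first push had stalled there. I pushed it again while clamped. It moved about 2 mm and stalled at about 19 N, roughly 23 N with the upward part.
- **Last checks:**
    - The wrist view showed the jar touching the stop, the left jaw and the pad.
    - The scene and top views showed the jar upright and the lever on its closed line.
    - The tin, salt shaker and onion read within about 4 mm of where they were at the start, which is as close as the networks measure.
    - The arm was clear of everything.
- **What disagreed:** Wrist pictures taken with the tool tilted placed the vice and jar about 6 mm off. I relied on the straight-down pictures and the contact forces instead.

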